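# Open the safety-capped sample jar and rig the probe meter

### The arm

A 6-joint arm with a two-finger parallel gripper is mounted at the origin on the work surface. World frame = base frame: x ahead of the robot, y to its left, z up, the work surface at z = 0. Lengths are in mm, angles in degrees, forces in N, time in s.
With the tool pointing down it reaches from about 275 to 975 mm from the base axis. Payload 8.4 kg.
Tool frame: the origin (TCP) lies at the very end of the fingers, on their centre line; the grasp point (between the pads) lies 19 mm behind it; z points along the fingers, x is the direction in which the jaws open and shut, and the axes are right-handed (so a half turn about z gives the same grasp; the last joint's range is limited). The gripper opens to 92 mm and grips with 3 to 60 N. Pads are 20 mm wide; open, the fingers measure 128 mm over their backs; the gripper's body (75 mm by 189 mm) begins 69 mm behind the grasp point.
Start: joints at [76.467, 20.225, 93.587, -0, 66.188, -0.138], TCP at [144.796, 607.998, 214.583] pointing down, gripper open.
Joint ranges: [-150.9, 150.9], [-52.94, 120.26], [3.33, 152.33], [-74.26, 254.26], [0, 154.13], [-172.89, 172.89]. Speed limits (degrees/s): [127.2, 127.2, 159.86, 180, 180, 180].

### API

Orientations are given as a 3x3 rotation matrix whose columns are the frame's x, y, z axes.
In Python, from workcell import ctrl, camera, get_calibration, workorder gives the robot as it stands.
- The arm moves only by the tool servo_tool, never from a script. Its argument "series" is a list of rows, each an object with "delta_pos": the shift along the tool's x, y, z in mm, a list of three; "rotation": the turn, a rotation vector about the tool's x, y, z in degrees, a list of three; "claw": the opening, from 0 (shut) to 1 (fully open). In form: [{"delta_pos": [x, y, z], "rotation": [rx, ry, rz], "claw": claw}, ...]. A call has 1 to 12 rows; each row shifts and turns the pose as measured when the row begins, along the tool's axes as they then stand; what a row does not reach is not made up. A row lasts 1/12 s, in which the tool goes at most 41.7 mm and 7.16 degrees, less where a joint would pass 70% of its speed; a pose out of reach is approached as far as the arm can. A call is refused whole if a number of a shift passes 41.7 or a number of a turn 7.16, either way. A call with a gripper value outside its range is refused whole. The fingers move at their own pace and stop on an object; "force" is the grip in N (left out, the last holds). Time passes only in rows, so rows that do not move let the fingers close. It gives the time, the measured TCP pose, the force and the opening at its end, in the units of the state.
- ctrl.observe(): the state, without advancing time (a new reading comes with each control period).
- camera(name): name is "scene" or "top" or "wrist"; returns (picture, depth): 480x640x3 uint8, blue, green, red; 480x640 float32, mm along the optical axis (not along the pixel's ray), 0 where there is no reading.
- get_calibration(name): a dict with "camera_matrix" (3x3 intrinsics, pixels), "rvec" (rotation vector, rad) and "tvec" (3), from world to camera coordinates, as OpenCV has them; the wrist camera has in their place "tool_from_camera" (4x4, takes a point from camera to tool coordinates, whose origin is the TCP and whose axes are the tool frame's). Camera axes: x right, y down, z forward; pixel columns grow to the right and rows downward; lengths in mm; the calibration is good to about 2 mm. A picture is of the moment at which its call begins: read the wrist's pose just before it. get_calibration takes no time and is no camera call.
- workorder.job_done(): hands the job in, once; it reports no verdict.
The state is a dict: "clock": time; "q": joint angles; "joint_velocities": joint speeds; "joint_torque": joint torques, N m; "ee_pos": TCP position; "ee_rot": TCP orientation; "force": force on the tool from outside, world axes, zero at the start; "wrist_torque": the same for the moment, N m; "width": opening from 0.0 (shut) to 1.0 (fully open).
Only numpy, scipy, OpenCV 4.12 (cv2) and the standard library are available. Lean on these libraries where they do the work, as an engineer would, in place of code of your own. Each camera call takes 0.05 s, during which the arm holds its last target.

### The job

Set up the probe demonstration: push the orange safety cap on the sample jar well down, twist it anticlockwise to free it, and lay it upright in the blue tray. Then stand the long purple probe fully home in the jar's opening and every green probe that is there fully home in its own port of the grey meter, any order. When all probes are in, press the red start button right down and let it go, without disturbing the flask, the cup or the orange-lidded jar.

Things in the scene. Friction and masses are not known exactly. Their poses are not given: they have to be found in the camera images.
- jar: white sample jar fixed on a 120 x 120 x 12 mm grey foot; origin on the table under its axis, z up. Crown 82 mm across, 86 mm high, with two grey hooks on its +x and -x sides (33 mm wide across y, inner faces 25.5 mm from the axis, tops 93.5 mm high) that hold the cap's lugs; a sprung ring pushes the cap up. Does not turn
- jar_opening (a point): mouth of the upright round hole (10 mm diameter, 42 mm deep) on the jar's axis, in a white 34 mm square insert 62.5 mm above the table; covered by the cap at first. z up
- cap_bar (a point): centre of the finger bar of the loose orange safety cap (0.06 kg): bar 44 mm long (x), 14 mm wide (y), 30 mm tall (16 below to 14 mm above this point; z up), on a round disc 48 mm across, 28 mm high, underside 43 mm below this point. Two lugs, 12 mm wide, 8 mm thick, stick out to 33.5 mm radius at the foot along +x and -x. Locked, the bar lies along the jar's x, lugs caught under the hooks
- cap: the same cap; origin at the centre of its underside, z up. To free it: push down 9 to 11 mm (spring 5 N at first, about 11 N at 10 mm, solid at 11.5 mm), turn it anticlockwise seen from above by 65 to 100 degrees while held down, let it rise, lift straight up. The catch is cleared 8 mm down: do not force it past higher up. Locked, its underside is 78.5 mm above the table; clockwise it meets a stop
- tray_in (a point): centre of the inner floor (4 mm above the table) of the loose blue tray, 130 x 130 mm outside, walls 4 mm thick, rim 16 mm above the table; 0.5 kg
- rack: white fixed rack 225 (x) x 60 (y) x 45 mm high, origin under its centre; a row of five holes 11 mm across, 40 mm deep, along its x at -90, -45, 0, 45, 90 mm, in which the probes stand, in any order, shoulders on the rack's top
- sample_head (a point): centre of the purple grip head (18 mm diameter, 34 mm tall, upright round) of the long probe. Below the head a grey neck 16 mm across, 34 mm long, ends in the shoulder (51 mm below this point), which rests on the rim when fully home; below that a steel pin 8 mm in diameter, 36 mm long, with its last 7 mm tapering to a 3 mm tip. z along the probe, up
- ref1_head (a point): centre of the green grip head (18 mm diameter, 34 mm tall, upright round) of a short probe; its underside is the shoulder, 17 mm below, which rests on the rim when fully home; then a steel pin 8 mm in diameter, 36 mm long, the last 7 mm tapering to a 3 mm tip. May be absent. z up
- ref2_head (a point): centre of the green grip head (18 mm diameter, 34 mm tall, upright round) of a short probe; its underside is the shoulder, 17 mm below, which rests on the rim when fully home; then a steel pin 8 mm in diameter, 36 mm long, the last 7 mm tapering to a 3 mm tip. May be absent. z up
- ref3_head (a point): centre of the green grip head (18 mm diameter, 34 mm tall, upright round) of a short probe; its underside is the shoulder, 17 mm below, which rests on the rim when fully home; then a steel pin 8 mm in diameter, 36 mm long, the last 7 mm tapering to a 3 mm tip. May be absent. z up
- ref4_head (a point): centre of the green grip head (18 mm diameter, 34 mm tall, upright round) of a short probe; its underside is the shoulder, 17 mm below, which rests on the rim when fully home; then a steel pin 8 mm in diameter, 36 mm long, the last 7 mm tapering to a 3 mm tip. May be absent. z up
- meter: grey fixed meter block 260 (x) x 90 (y) x 50 mm high, origin under its centre; four ports in a row along its x and the red start button at x = +105 mm
- port1 (a point): mouth of a port in the meter's top: upright round hole 10 mm across, 42 mm deep, 50 mm above the table, at x = -95 mm on the meter. z up
- port2 (a point): mouth of a port in the meter's top: upright round hole 10 mm across, 42 mm deep, 50 mm above the table, at x = -45 mm on the meter. z up
- port3 (a point): mouth of a port in the meter's top: upright round hole 10 mm across, 42 mm deep, 50 mm above the table, at x = 5 mm on the meter. z up
- port4 (a point): mouth of a port in the meter's top: upright round hole 10 mm across, 42 mm deep, 50 mm above the table, at x = 55 mm on the meter. z up
- start_top (a point): centre of the top of the red spring button, 24 mm across; moves with it
- start (a joint): how far the start button is pressed, 0 to 0.006 m; it springs back; right down takes about 5 N
- flask: empty glass flask, 76 mm wide, 112 mm tall, loose: leave alone; origin under its centre
- cup: small clear cup, 48 mm wide, 50 mm tall, loose: leave alone; origin under its centre
- potjar: closed clear jar with orange lid, 64 mm wide, 75 mm tall, loose: leave alone; origin under its centre

How it is judged (in metres and radians):
On the way, in this order (a step that is already met when the one before it is completed fails the run):
1. the cap is pushed down on the jar, past its catch (z of cap in the frame of jar below 0.072 m and horizontal distance between cap and jar below 0.01 m), for 0.05 s.
2. the safety cap is free of the jar and lifted clear (distance between cap_bar and jar_opening above 0.11 m), for 0.1 s.
3. the purple probe is home in the jar and every green probe is home in a port (horizontal distance between sample_head and jar_opening below 0.006 m and z of sample_head in the frame of jar_opening between 0.046 and 0.055 m and angle between sample_head's own z axis and vertical below 0.12 rad and ((horizontal distance between ref1_head and port1 below 0.006 m and z of ref1_head in the frame of port1 between 0.012 and 0.021 m and angle between ref1_head's own z axis and vertical below 0.12 rad) or (horizontal distance between ref1_head and port2 below 0.006 m and z of ref1_head in the frame of port2 between 0.012 and 0.021 m and angle between ref1_head's own z axis and vertical below 0.12 rad) or (horizontal distance between ref1_head and port3 below 0.006 m and z of ref1_head in the frame of port3 between 0.012 and 0.021 m and angle between ref1_head's own z axis and vertical below 0.12 rad) or (horizontal distance between ref1_head and port4 below 0.006 m and z of ref1_head in the frame of port4 between 0.012 and 0.021 m and angle between ref1_head's own z axis and vertical below 0.12 rad)) and ((horizontal distance between ref2_head and port1 below 0.006 m and z of ref2_head in the frame of port1 between 0.012 and 0.021 m and angle between ref2_head's own z axis and vertical below 0.12 rad) or (horizontal distance between ref2_head and port2 below 0.006 m and z of ref2_head in the frame of port2 between 0.012 and 0.021 m and angle between ref2_head's own z axis and vertical below 0.12 rad) or (horizontal distance between ref2_head and port3 below 0.006 m and z of ref2_head in the frame of port3 between 0.012 and 0.021 m and angle between ref2_head's own z axis and vertical below 0.12 rad) or (horizontal distance between ref2_head and port4 below 0.006 m and z of ref2_head in the frame of port4 between 0.012 and 0.021 m and angle between ref2_head's own z axis and vertical below 0.12 rad)) and ((horizontal distance between ref3_head and port1 below 0.006 m and z of ref3_head in the frame of port1 between 0.012 and 0.021 m and angle between ref3_head's own z axis and vertical below 0.12 rad) or (horizontal distance between ref3_head and port2 below 0.006 m and z of ref3_head in the frame of port2 between 0.012 and 0.021 m and angle between ref3_head's own z axis and vertical below 0.12 rad) or (horizontal distance between ref3_head and port3 below 0.006 m and z of ref3_head in the frame of port3 between 0.012 and 0.021 m and angle between ref3_head's own z axis and vertical below 0.12 rad) or (horizontal distance between ref3_head and port4 below 0.006 m and z of ref3_head in the frame of port4 between 0.012 and 0.021 m and angle between ref3_head's own z axis and vertical below 0.12 rad)) and ((horizontal distance between ref4_head and port1 below 0.006 m and z of ref4_head in the frame of port1 between 0.012 and 0.021 m and angle between ref4_head's own z axis and vertical below 0.12 rad) or (horizontal distance between ref4_head and port2 below 0.006 m and z of ref4_head in the frame of port2 between 0.012 and 0.021 m and angle between ref4_head's own z axis and vertical below 0.12 rad) or (horizontal distance between ref4_head and port3 below 0.006 m and z of ref4_head in the frame of port3 between 0.012 and 0.021 m and angle between ref4_head's own z axis and vertical below 0.12 rad) or (horizontal distance between ref4_head and port4 below 0.006 m and z of ref4_head in the frame of port4 between 0.012 and 0.021 m and angle between ref4_head's own z axis and vertical below 0.12 rad))), for 0.2 s.
4. the start button is pressed right down (value of joint start above 0.0045 m), for 0.05 s.
At the end, for the whole second after the job is handed in: Cap upright (0.15 rad) on the tray floor, within 45 mm of its centre along each tray axis; purple probe in the jar, each green probe present in a port: shoulder within 4 mm of the rim, head within 6 mm of the hole axis, 0.12 rad of upright; button up again (all of step 3 and x of cap_bar in the frame of tray_in between -0.045 and 0.045 m and y of cap_bar in the frame of tray_in between -0.045 and 0.045 m and z of cap_bar in the frame of tray_in below 0.049 m and angle between cap_bar's own z axis and vertical below 0.15 rad and value of joint start below 0.002 m); the robot touches nothing.
It fails at once if the flask, the cup or the orange-lidded jar is pushed aside or tipped (distance of any of flask, cup, potjar from where it was at the start of the episode above 0.03 m or angle between any of flask, cup, potjar's own z axis and vertical above 0.5 rad).
Of ref1, ref2, ref3, ref4 only 2 to 4 are there at a start; the rules pass over those that are not, and their reading is None.
At some moment in a run one of tray, cap may be knocked a few centimetres aside while the robot is not near it.
It also fails if it takes over 210 s, if anything falls off the work surface, if the arm or the gripper's body presses on something with over 40 N, if the wrist force passes 120 N, or if a joint passes its speed limit or range.

## Working session

There is one attempt and no reset: what is moved stays moved. The work goes in short steps, Python scripts to look and compute and a tool call to move; the robot and the scene stay as the last step left them, time stands still between calls to the robot, and variables do not carry over. Pictures are saved under pics/ and viewed, and the job is handed in when it is done.

Besides the shell and the picture viewer there is one more tool, called after "Request:" as name(argument=value, ...) on one line, values as JSON. servo_tool: Moves the arm, as the interface text tells. Its arguments: {"type":"object","properties":{"series":{"type":"array","items":{"type":"object","properties":{"delta_pos":{"type":"array","items":{"type":"number"}},"rotation":{"type":"array","items":{"type":"number"}},"claw":{"type":"number"}}}},"force":{"type":"number"}},"required":["series"]}

```bash
ls; mkdir -p pics; cat > h.py <<'E'
import numpy as np,cv2
from workcell import ctrl,camera,get_calibration,workorder
def st():
    s=ctrl.observe(); return s
def snap(name,fn):
    s=ctrl.observe(); im,d=camera(name); cv2.imwrite('pics/'+fn+'.png',im); np.savez('pics/'+fn+'.npz',im=im,d=d,pos=s['ee_pos'],rot=s['ee_rot']); return s,im,d
def pose(name,s=None):
    # returns K, R (cam->world), origin
    c=get_calibration(name); K=np.array(c['camera_matrix'],float)
    if 'rvec' in c:
        R=cv2.Rodrigues(np.array(c['rvec'],float))[0]; t=np.array(c['tvec'],float).ravel()
        return K,R.T,-R.T@t
    T=np.array(c['tool_from_camera'],float); Rw=np.array(s['ee_rot']); p=np.array(s['ee_pos'])
    return K,Rw@T[:3,:3],Rw@T[:3,3]+p
def ray(P,u,v,z):
    K,R,o=P; d=R@np.linalg.inv(K)@np.array([u,v,1.]); return o+d*(z-o[2])/d[2]
def cloud(P,d):
    K,R,o=P; v,u=np.mgrid[:480,:640]; x=np.stack([(u-K[0,2])/K[0,0]*d,(v-K[1,2])/K[1,1]*d,d],-1); w=x@R.T+o; w[d<=0]=np.nan; return w
E
python3 - <<'E'
from h import *
for n in ['scene','top','wrist']:
    s,im,d=snap(n,n+'0'); P=pose(n,s); print(n,P[2].round(),P[1].round(2).tolist(),P[0][0,0])
print({k:np.round(v,2).tolist() for k,v in st().items()})
E
```

```text
pics
scene [ 967. -127.  719.] [[0.3, 0.79, -0.53], [0.95, -0.26, 0.16], [-0.01, -0.56, -0.83]] 452.4429033119839
top [ 463.   15. 1195.] [[-0.02, -0.99, 0.11], [-1.0, 0.02, -0.01], [0.01, -0.11, -0.99]] 512.633255469318
wrist [ 69. 626. 384.] [[0.23, 0.93, 0.27], [0.97, -0.22, -0.07], [-0.0, 0.28, -0.96]] 360.6522521651276
{'clock': 0.15, 'q': [76.47, 20.25, 93.62, 0.0, 66.19, -0.14], 'joint_velocities': [0.05, -0.12, -0.08, -0.0, -0.08, -0.03], 'joint_torque': [-0.0, -59.42, -33.45, 0.07, 0.02, -0.0], 'ee_pos': [144.7, 607.64, 214.06], 'ee_rot': [[0.23, 0.97, -0.0], [0.97, -0.23, -0.0], [-0.0, -0.0, -1.0]], 'force': [-0.07, -0.69, -0.64], 'wrist_torque': [0.01, 0.02, -0.02], 'width': 1.0}
```

View pics/top0.png

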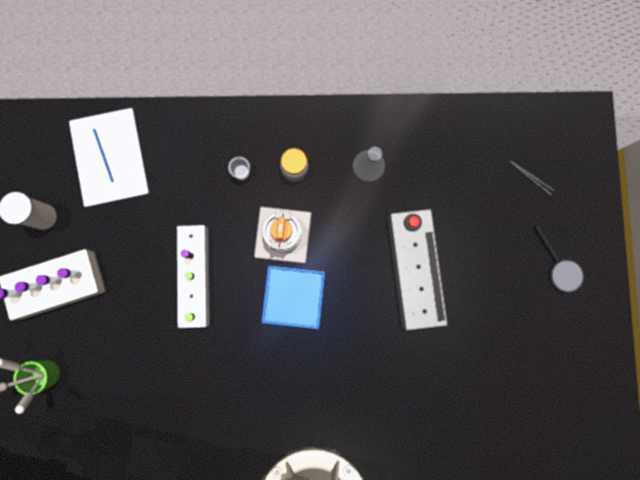

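View pics/scene0.png

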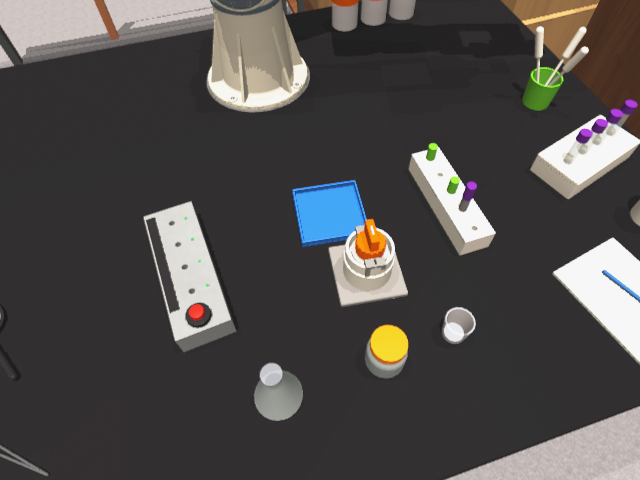

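View pics/wrist0.png

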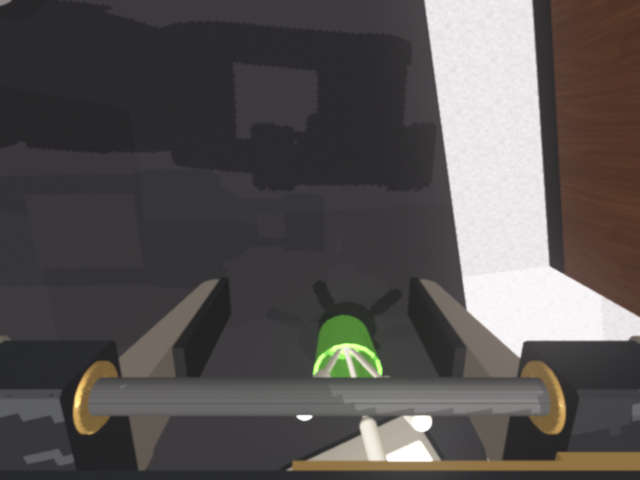

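The overhead view shows the capped jar at (281,232), tray at (294,297), and meter centred near (418,270) with its button at (413,222). The rack is near (192,276): purple at (185,254), greens at (189,276) and (189,317), so two green probes are present. Now measuring.

```bash
cat > m.py <<'E'
from h import *
def seg(fn,n,hs,box,zr):
    z=np.load(f'pics/{fn}.npz'); im,d=z['im'],z['d']; s=dict(ee_pos=z['pos'],ee_rot=z['rot']); P=pose(n,s); W=cloud(P,d)
    hsv=cv2.cvtColor(im,cv2.COLOR_BGR2HSV); m=cv2.inRange(hsv,np.array(hs[0]),np.array(hs[1]))>0
    with np.errstate(all='ignore'):
        m&=(W[...,0]>box[0])&(W[...,0]<box[1])&(W[...,1]>box[2])&(W[...,1]<box[3])&(W[...,2]>zr[0])&(W[...,2]<zr[1])
    return W,m,P
def rect(p):
    r=cv2.minAreaRect(p[:,:2].astype(np.float32)); return np.round(r[0],1),np.round(r[1],1),round(r[2],2)
E
python3 - <<'E'
from m import *
A=((0,0,0),(180,255,255))
for n in ['top','scene']:
    fn=n+'0'
    for nm,hs,box,zr in [('rack',((0,0,120),(180,80,255)),(250,700,200,420),(35,55)),('meter',A,(300,700,-400,-150),(44,56)),('tray',((95,120,60),(125,255,255)),(300,600,-100,150),(10,22)),
      ('foot',((0,0,60),(180,70,255)),(450,720,0,180),(7,18)),('bar',((3,150,120),(16,255,255)),(450,640,0,180),(95,150)),
      ('purple',((125,100,50),(150,255,255)),(350,700,200,420),(60,160)),('green',((35,100,60),(75,255,255)),(300,700,200,420),(40,160)),('red',((0,150,80),(4,255,255)),(300,700,-400,-150),(40,90))]:
        W,m,P=seg(fn,n,hs,box,zr)
        k,l,stt,_=cv2.connectedComponentsWithStats(m.astype(np.uint8))
        for i in range(1,k):
            if stt[i,4]>15:
                q=W[l==i]; print(n,nm,stt[i,4],rect(q),'z',np.percentile(q[:,2],[5,50,95]).round(1),'max',q[:,2].max().round(1))
E
```

```text
top rack 2513 (array([512.3, 264.4]), array([225.4,  61.8]), 1.06) z [41.  44.9 48.7] max 54.3
top meter 4373 (array([ 518.9, -244. ]), array([260.2,  91.4]), 5.49) z [46.4 49.9 53.6] max 56.0
top tray 414 (array([461.1,  38.2]), array([130.2, 130. ]), 82.71) z [11.7 15.6 19.2] max 21.6
top foot 1326 (array([605.4,  60.6]), array([119.8, 120.1]), 82.39) z [ 8.3 11.8 15.6] max 17.9
top bar 19 (array([615.8,  65.9]), array([ 6.2, 22.5]), 82.84) z [103.2 133.1 136.1] max 136.1
top bar 75 (array([600.7,  51.3]), array([24. , 45.5]), 58.89) z [103.8 111.6 134.9] max 137.2
top purple 52 (array([557. , 264.4]), array([16.1, 12.6]), 70.96) z [ 92.9 111.6 115.7] max 116.4
top green 39 (array([511.2, 262.7]), array([14.2, 10.9]), 89.9) z [69.3 78.9 81.4] max 82.5
top green 42 (array([422.1, 260.3]), array([12.2, 13.6]), 17.57) z [68.2 78.6 81.6] max 83.7
top red 84 (array([ 623.8, -235. ]), array([22.5, 25.3]), 37.87) z [65.  71.2 74.2] max 76.5
scene rack 2806 (array([513.7, 264.6]), array([228.4,  62.8]), 1.0) z [38.6 44.4 46.5] max 53.9
scene meter 6528 (array([ 519.7, -244.1]), array([264. ,  90.3]), 5.47) z [47.8 50.  52.1] max 55.8
scene tray 549 (array([463.8,  38.3]), array([130.4, 132.1]), 82.78) z [10.8 14.8 17.5] max 19.1
scene foot 1756 (array([608.4,  60.5]), array([120.1, 120.8]), 83.03) z [ 9.1 11.5 13.9] max 18.0
scene bar 428 (array([612.2,  57. ]), array([47.1, 39.5]), 45.25) z [ 97.9 106.9 133.6] max 136.1
scene purple 180 (array([560. , 264.5]), array([17.3, 18.2]), 74.93) z [ 83.4 104.6 113.7] max 114.9
scene green 135 (array([426.1, 262.2]), array([17.3, 18.2]), 72.48) z [51.  71.  79.6] max 82.1
scene green 140 (array([506.8, 276.9]), array([15.8, 49.8]), 31.79) z [50.8 70.6 79.9] max 82.8
scene red 213 (array([ 621.9, -234.5]), array([30.4, 23.7]), 22.62) z [62.1 71.2 73.5] max 74.7
```

```bash
python3 - <<'E'
import cv2
a=cv2.imread('pics/top0.png')[195:345,165:335]; cv2.imwrite('pics/t_crop.png',cv2.resize(a,None,fx=4.5,fy=4,interpolation=cv2.INTER_CUBIC)[:600,:800])
a=cv2.imread('pics/scene0.png')[130:310,290:510]; cv2.imwrite('pics/s_crop.png',cv2.resize(a,None,fx=3.3,fy=3.3,interpolation=cv2.INTER_CUBIC))
E
```

```text
(no output)
```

View pics/s_crop.png

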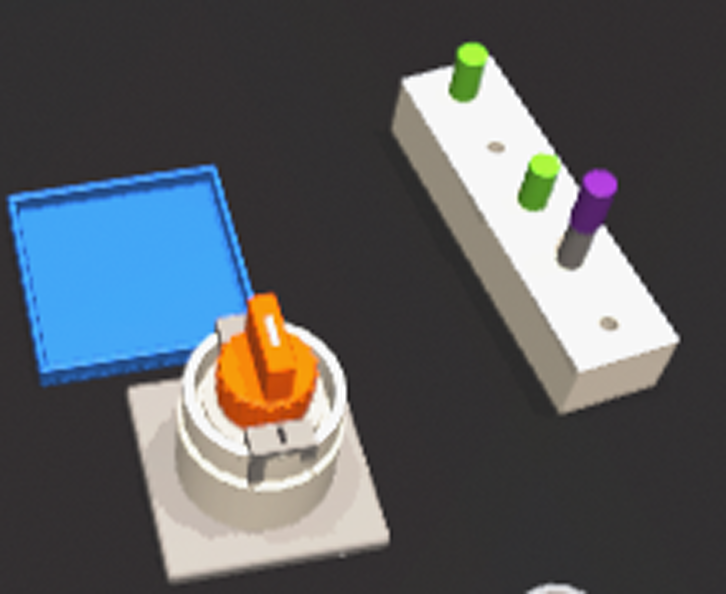

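View pics/t_crop.png

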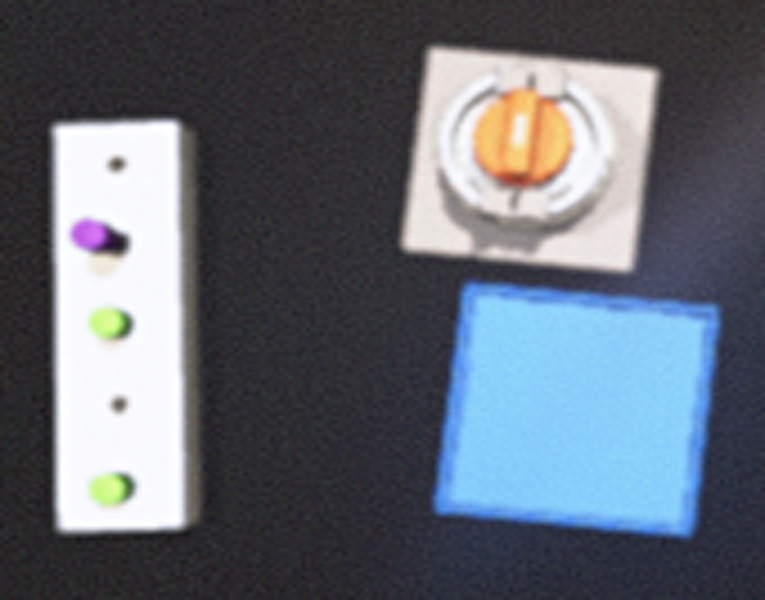

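The crops confirm it: the bar lies along the jar's x at about -7.3°. The rack runs along world x, and its holes at ±90 and ±45 match the head positions. Next, move above the jar.

Request:
servo_tool(series=[{"delta_pos": [-23,31.5,0],"claw": 1},{"delta_pos": [-23,31.5,0],"claw": 1},{"delta_pos": [-23,31.5,0],"claw": 1},{"delta_pos": [-23,31.5,0],"claw": 1},{"delta_pos": [-23,31.5,0],"claw": 1},{"delta_pos": [-23,31.5,0],"claw": 1},{"delta_pos": [-23,31.5,0],"claw": 1},{"delta_pos": [-23,31.5,0],"claw": 1},{"delta_pos": [-23,31.5,0],"claw": 1},{"delta_pos": [-23,31.5,0],"claw": 1}])

```text
invalid input at $.series[0]: expected keys delta_pos, rotation, claw
```

```bash
cat >> h.py <<'E'
def to(target,head=None,n=None):
    """print tool-axis shift to a TCP target (world) and turn about tool z to heading of tool x"""
    s=ctrl.observe(); R=np.array(s['ee_rot']); p=np.array(s['ee_pos'])
    d=R.T@(np.array(target,float)-p); h=np.degrees(np.arctan2(R[1,0],R[0,0]))
    print('t',round(s['clock'],2),'pos',p.round(1),'head',round(h,2),'tilt',np.round(np.degrees(np.arccos(-R[2,2])),2),'q6',round(s['q'][5],1),'F',np.round(s['force'],1),'w',round(s['width'],3))
    print('shift',d.round(1),'rows',round(np.linalg.norm(d)/41.7,1))
    # tilt correction
    if head is None: head=h
    c,si=np.cos(np.radians(head)),np.sin(np.radians(head)); Rt=np.array([[c,si,0],[si,-c,0],[0,0,-1.]])
    rv=np.degrees(cv2.Rodrigues(R.T@Rt)[0]).ravel(); print('rotvec',rv.round(2))
    d2=Rt.T@(np.array(target,float)-p); print('shift after turning',d2.round(1))
E
python3 -c "
from h import *
to([606.5,60.6,230],-97.3)"
```

```text
t 0.15 pos [144.7 607.6 214.1] head 76.61 tilt 0.06 q6 -0.1 F [-0.1 -0.7 -0.6] w 0.999
shift [-425.2  576.   -15.5] rows 17.2
rotvec [9.0000e-02 1.0000e-02 1.7391e+02]
shift after turning [ 483.9 -527.6  -15.9]
```

Request:
servo_tool(series=[{"delta_pos": [-23,31.5,-1],"rotation": [0,0,0],"claw": 1},{"delta_pos": [-23,31.5,-1],"rotation": [0,0,0],"claw": 1},{"delta_pos": [-23,31.5,-1],"rotation": [0,0,0],"claw": 1},{"delta_pos": [-23,31.5,-1],"rotation": [0,0,0],"claw": 1},{"delta_pos": [-23,31.5,-1],"rotation": [0,0,0],"claw": 1},{"delta_pos": [-23,31.5,-1],"rotation": [0,0,0],"claw": 1},{"delta_pos": [-23,31.5,-1],"rotation": [0,0,0],"claw": 1},{"delta_pos": [-23,31.5,-1],"rotation": [0,0,0],"claw": 1},{"delta_pos": [-23,31.5,-1],"rotation": [0,0,0],"claw": 1},{"delta_pos": [-23,31.5,-1],"rotation": [0,0,0],"claw": 1},{"delta_pos": [-23,31.5,-1],"rotation": [0,0,0],"claw": 1},{"delta_pos": [-23,31.5,-1],"rotation": [0,0,0],"claw": 1}])

```text
clock: 1.15
ee_pos: [455.1, 241.0, 223.6]
ee_rot: [[0.221, 0.975, -0.002], [0.975, -0.221, -0.001], [-0.001, -0.002, -1.0]]
force: [1.0, 1.1, -0.1]
width: 0.999
```

```bash
python3 -c "
from h import *
to([606.5,60.6,230],-97.3)"
```

```text
t 1.15 pos [455.1 241.  223.6] head 77.26 tilt 0.13 q6 -49.5 F [ 1.   1.1 -0.1] w 0.999
shift [-142.6  187.5   -6.6] rows 5.7
rotvec [9.0000e-02 1.8000e-01 1.7456e+02]
shift after turning [ 159.7 -173.1   -6.4]
```

Request:
servo_tool(series=[{"delta_pos": [-25,32,-1],"rotation": [0,0,0],"claw": 1},{"delta_pos": [-25,32,-1],"rotation": [0,0,0],"claw": 1},{"delta_pos": [-25,32,-1],"rotation": [0,0,0],"claw": 1},{"delta_pos": [-25,32,-1],"rotation": [0,0,0],"claw": 1},{"delta_pos": [-25,32,-1],"rotation": [0,0,0],"claw": 1},{"delta_pos": [0,0,0],"rotation": [0,0,7],"claw": 1},{"delta_pos": [0,0,0],"rotation": [0,0,7],"claw": 1},{"delta_pos": [0,0,0],"rotation": [0,0,7],"claw": 1},{"delta_pos": [0,0,0],"rotation": [0,0,7],"claw": 1},{"delta_pos": [0,0,0],"rotation": [0,0,7],"claw": 1},{"delta_pos": [0,0,0],"rotation": [0,0,7],"claw": 1},{"delta_pos": [0,0,0],"rotation": [0,0,7],"claw": 1}])

```text
clock: 2.15
ee_pos: [589.8, 67.8, 226.0]
ee_rot: [[0.89, 0.457, -0.004], [0.457, -0.89, -0.003], [-0.004, 0.001, -1.0]]
force: [0.6, -0.1, -0.7]
width: 0.999
```

Request:
servo_tool(series=[{"delta_pos": [0,0,0],"rotation": [0,0,7.1],"claw": 1},{"delta_pos": [0,0,0],"rotation": [0,0,7.1],"claw": 1},{"delta_pos": [0,0,0],"rotation": [0,0,7.1],"claw": 1},{"delta_pos": [0,0,0],"rotation": [0,0,7.1],"claw": 1},{"delta_pos": [0,0,0],"rotation": [0,0,7.1],"claw": 1},{"delta_pos": [0,0,0],"rotation": [0,0,7.1],"claw": 1},{"delta_pos": [0,0,0],"rotation": [0,0,7.1],"claw": 1},{"delta_pos": [0,0,0],"rotation": [0,0,7.1],"claw": 1},{"delta_pos": [0,0,0],"rotation": [0,0,7.1],"claw": 1},{"delta_pos": [0,0,0],"rotation": [0,0,7.1],"claw": 1},{"delta_pos": [0,0,0],"rotation": [0,0,7.1],"claw": 1},{"delta_pos": [0,0,0],"rotation": [0,0,7.1],"claw": 1}])

```text
clock: 3.15
ee_pos: [587.1, 67.4, 222.4]
ee_rot: [[0.519, -0.855, -0.01], [-0.855, -0.519, -0.003], [-0.002, 0.011, -1.0]]
force: [-0.9, 0.6, -0.1]
width: 1.0
```

```bash
python3 -c "
from h import *
to([606.5,60.6,230],-97.3)"
```

```text
t 3.15 pos [587.1  67.4 222.4] head -58.76 tilt 0.63 q6 65.3 F [-0.9  0.6 -0.1] w 1.0
shift [ 15.8 -13.   -7.8] rows 0.5
rotvec [ 0.63 -0.07 38.54]
shift after turning [  4.2 -20.1  -7.6]
```

Request:
servo_tool(series=[{"delta_pos": [0,0,0],"rotation": [0.2,0,7.1],"claw": 1},{"delta_pos": [0,0,0],"rotation": [0.2,0,7.1],"claw": 1},{"delta_pos": [0,0,0],"rotation": [0.2,0,7.1],"claw": 1},{"delta_pos": [0,0,0],"rotation": [0,0,7.1],"claw": 1},{"delta_pos": [0,0,0],"rotation": [0,0,7.1],"claw": 1},{"delta_pos": [4,-20,-8],"rotation": [0,0,3],"claw": 1},{"delta_pos": [0,0,0],"rotation": [0,0,0],"claw": 1},{"delta_pos": [0,0,0],"rotation": [0,0,0],"claw": 1}])

```text
clock: 3.82
ee_pos: [604.7, 61.6, 227.9]
ee_rot: [[-0.141, -0.99, -0.006], [-0.99, 0.141, -0.0], [0.001, 0.006, -1.0]]
force: [0.3, -0.1, 0.9]
width: 0.998
```

```bash
python3 -c "
from h import *
to([606.5,60.6,230],-97.3)
s,im,d=snap('wrist','w1')
P=pose('wrist',s)
print(P[2])
"
```

```text
t 3.82 pos [604.7  61.6 227.9] head -98.11 tilt 0.36 q6 103.8 F [ 0.3 -0.1  0.9] w 0.998
shift [ 0.8 -1.9 -2.1] rows 0.1
rotvec [ 0.36 -0.06 -0.81]
shift after turning [ 0.8 -1.9 -2.1]
[683.91007672  50.7796648  397.34347116]
```

View pics/w1.png

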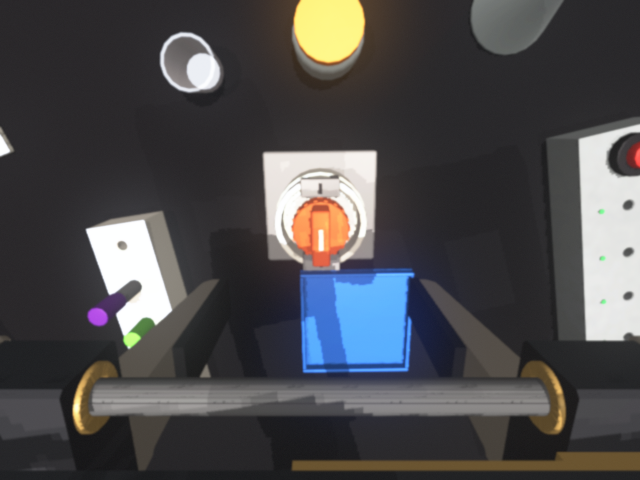

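The wrist view shows the jar foot centred near (320,205), the cap bar from (320,207) to (320,265), and the tray below it. The flask, cup and lidded jar are at the top.

```bash
python3 - <<'E'
from m import *
for nm,hs,box,zr in [('foot',((0,0,60),(180,70,255)),(450,720,0,180),(7,18)),('bar',((0,150,120),(16,255,255)),(540,660,0,130),(125,145)),('crown',((0,0,60),(180,60,255)),(540,680,0,130),(82,97)),('disc',((0,150,120),(16,255,255)),(540,660,0,130),(102,110)),('tray',((95,120,60),(125,255,255)),(300,600,-100,150),(10,22))]:
        W,m,P=seg('w1','wrist',hs,box,zr)
        k,l,stt,_=cv2.connectedComponentsWithStats(m.astype(np.uint8))
        for i in range(1,k):
            if stt[i,4]>60:
                q=W[l==i]; print(nm,stt[i,4],rect(q),'z',np.percentile(q[:,2],[5,50,95]).round(1))
E
```

```text
foot 4945 (array([608.2,  60.2]), array([120.1, 119.6]), 82.74) z [10.1 11.6 13. ]
bar 853 (array([608.4,  60.2]), array([13.8, 43.1]), 82.14) z [132.7 135.  136.1]
crown 2278 (array([607.8,  60.4]), array([81.7, 81.4]), 34.87) z [84.4 87.2 94.1]
disc 1506 (array([609.8,  59.4]), array([46.2, 45.5]), 81.21) z [104.4 106.1 107.3]
tray 1595 (array([463.4,  37.7]), array([129.9, 131.1]), 82.73) z [10.8 14.9 16.5]
```

Request:
servo_tool(series=[{"delta_pos": [0.9,-3.1,30],"rotation": [0.4,0,-0.8],"claw": 0.5},{"delta_pos": [0,0,30],"rotation": [0,0,0],"claw": 0.5},{"delta_pos": [0,0,30],"rotation": [0,0,0],"claw": 0.5},{"delta_pos": [0,0,15],"rotation": [0,0,0],"claw": 0.5},{"delta_pos": [0,0,0],"rotation": [0,0,0],"claw": 0.5},{"delta_pos": [0,0,0],"rotation": [0,0,0],"claw": 0.5}])

```text
clock: 4.37
ee_pos: [606.0, 61.0, 119.9]
ee_rot: [[-0.117, -0.993, 0.003], [-0.993, 0.117, -0.001], [0.0, -0.003, -1.0]]
force: [-0.5, 0.5, 1.2]
width: 0.589
```

```bash
python3 -c "
from h import *
to([608,60.3,111],-97.3)"
```

```text
t 4.37 pos [606.   61.  119.9] head -96.72 tilt 0.19 q6 102.4 F [-0.5  0.5  1.2] w 0.589
shift [ 0.5 -2.   9. ] rows 0.2
rotvec [-0.19 -0.01  0.58]
shift after turning [ 0.5 -2.   8.9]
```

Request:
servo_tool(series=[{"delta_pos": [0.5,-2,9],"rotation": [0,0,0.6],"claw": 0.5},{"delta_pos": [0,0,1],"rotation": [0,0,0],"claw": 0.3},{"delta_pos": [0,0,0],"rotation": [0,0,0],"claw": 0},{"delta_pos": [0,0,0],"rotation": [0,0,0],"claw": 0},{"delta_pos": [0,0,0],"rotation": [0,0,0],"claw": 0},{"delta_pos": [0,0,0],"rotation": [0,0,0],"claw": 0},{"delta_pos": [0,0,0],"rotation": [0,0,0],"claw": 0},{"delta_pos": [0,0,0],"rotation": [0,0,0],"claw": 0}], force=45)

```text
clock: 5.03
ee_pos: [610.2, 60.6, 113.7]
ee_rot: [[-0.126, -0.992, 0.009], [-0.992, 0.126, -0.0], [-0.001, -0.009, -1.0]]
force: [0.2, -0.1, -5.0]
width: 0.149
```

```bash
python3 -c "
from h import *
to([608,60.3,111],-97.3)"
```

```text
t 5.03 pos [610.2  60.6 113.7] head -97.27 tilt 0.54 q6 102.9 F [ 0.2 -0.1 -5. ] w 0.149
shift [0.6 2.2 2.7] rows 0.1
rotvec [-0.53  0.06  0.03]
shift after turning [0.6 2.2 2.7]
```

Request:
servo_tool(series=[{"delta_pos": [0,0,0],"rotation": [0,0,0],"claw": 0.3},{"delta_pos": [0.5,2.2,2],"rotation": [-0.5,0,0],"claw": 0.3},{"delta_pos": [0,0,0],"rotation": [0,0,0],"claw": 0.3},{"delta_pos": [0,0,0],"rotation": [0,0,0],"claw": 0.3}])

```text
clock: 5.37
ee_pos: [608.3, 60.5, 112.3]
ee_rot: [[-0.127, -0.992, 0.001], [-0.992, 0.127, 0.001], [-0.002, -0.001, -1.0]]
force: [-0.7, -0.9, -0.3]
width: 0.3
```

```bash
python3 -c "
from h import *
to([608,60.3,111],-97.3)"
```

```text
t 5.37 pos [608.3  60.5 112.3] head -97.27 tilt 0.1 q6 102.7 F [-0.7 -0.9 -0.3] w 0.3
shift [0.2 0.3 1.3] rows 0.0
rotvec [-0.04  0.09  0.03]
shift after turning [0.2 0.3 1.3]
```

Well aligned, so grip and start pushing down.

Request:
servo_tool(series=[{"delta_pos": [0,0,1.5],"rotation": [0,0,0],"claw": 0},{"delta_pos": [0,0,0],"rotation": [0,0,0],"claw": 0},{"delta_pos": [0,0,0],"rotation": [0,0,0],"claw": 0},{"delta_pos": [0,0,0],"rotation": [0,0,0],"claw": 0},{"delta_pos": [0,0,4],"rotation": [0,0,0],"claw": 0},{"delta_pos": [0,0,4],"rotation": [0,0,0],"claw": 0},{"delta_pos": [0,0,2],"rotation": [0,0,0],"claw": 0}], force=55)

```text
clock: 5.95
ee_pos: [608.7, 60.4, 102.2]
ee_rot: [[-0.126, -0.992, 0.002], [-0.992, 0.126, 0.001], [-0.001, -0.002, -1.0]]
force: [-2.4, -0.0, 9.4]
width: 0.148
```

```bash
python3 -c "
from h import *
to([608,60.3,101],-97.3)"
```

```text
t 5.95 pos [608.7  60.4 102.2] head -97.26 tilt 0.13 q6 102.7 F [-2.4 -0.   9.4] w 0.148
shift [0.2 0.6 1.2] rows 0.0
rotvec [-0.1   0.08  0.04]
shift after turning [0.2 0.6 1.2]
```

Request:
servo_tool(series=[{"delta_pos": [0,0.5,1.5],"rotation": [0,0,0],"claw": 0},{"delta_pos": [0,0,0.3],"rotation": [0,0,0],"claw": 0},{"delta_pos": [0,0,0],"rotation": [0,0,0],"claw": 0}])

```text
clock: 6.2
ee_pos: [608.7, 60.4, 101.9]
ee_rot: [[-0.126, -0.992, 0.003], [-0.992, 0.126, 0.001], [-0.002, -0.003, -1.0]]
force: [-2.6, -0.1, 10.2]
width: 0.147
```

```bash
python3 -c "
from h import *
to([608,60.3,101],-97.3)"
```

```text
t 6.2 pos [608.7  60.4 101.9] head -97.26 tilt 0.19 q6 102.7 F [-2.6 -0.1 10.2] w 0.147
shift [0.2 0.6 0.9] rows 0.0
rotvec [-0.16  0.09  0.04]
shift after turning [0.2 0.6 0.9]
```

Request:
servo_tool(series=[{"delta_pos": [0,0.5,1.5],"rotation": [0,0,0],"claw": 0},{"delta_pos": [0,0.3,1.5],"rotation": [0,0,0],"claw": 0}])

```text
clock: 6.37
ee_pos: [608.6, 60.4, 100.7]
ee_rot: [[-0.126, -0.992, 0.005], [-0.992, 0.126, 0.001], [-0.002, -0.005, -1.0]]
force: [-2.5, -1.2, 10.5]
width: 0.145
```

Request:
servo_tool(series=[{"delta_pos": [0,0,1.1],"rotation": [-0.2,0,-5],"claw": 0},{"delta_pos": [0,0,1.1],"rotation": [0,0,-6],"claw": 0},{"delta_pos": [0,0,1],"rotation": [0,0,-6],"claw": 0}])

```text
clock: 6.62
ee_pos: [610.1, 60.6, 100.2]
ee_rot: [[0.175, -0.985, 0.005], [-0.985, -0.175, 0.002], [-0.001, -0.005, -1.0]]
force: [-4.5, -2.4, 10.3]
width: 0.147
```

```bash
python3 -c "
from h import *
to([608,60.3,101],-97.3)"
```

```text
t 6.62 pos [610.1  60.6 100.2] head -79.91 tilt 0.29 q6 85.3 F [-4.5 -2.4 10.3] w 0.147
shift [-0.1  2.1 -0.8] rows 0.1
rotvec [-0.27  0.11 17.39]
shift after turning [ 0.6  2.1 -0.8]
```

Request:
servo_tool(series=[{"delta_pos": [0,1,1],"rotation": [-0.1,0,-6],"claw": 0},{"delta_pos": [0,0.6,1],"rotation": [-0.1,0,-6],"claw": 0},{"delta_pos": [0,0.6,0.9],"rotation": [-0.1,0,-6],"claw": 0},{"delta_pos": [0,0.3,0.9],"rotation": [0,0,-6],"claw": 0}])

```text
clock: 6.95
ee_pos: [609.7, 60.0, 100.1]
ee_rot: [[0.577, -0.817, 0.004], [-0.817, -0.577, 0.001], [0.002, -0.004, -1.0]]
force: [-4.2, -1.3, 10.5]
width: 0.151
```

```bash
python3 -c "
from h import *
to([608.3,60.3,100.5],-12)"
```

```text
t 6.95 pos [609.7  60.  100.1] head -54.78 tilt 0.24 q6 60.2 F [-4.2 -1.3 10.5] w 0.151
shift [-1.1  1.  -0.4] rows 0.0
rotvec [ -0.18  -0.17 -42.78]
shift after turning [-1.4 -0.  -0.4]
```

Request:
servo_tool(series=[{"delta_pos": [-0.9,0.7,0.9],"rotation": [-0.1,-0.1,-6.5],"claw": 0},{"delta_pos": [-0.5,0.4,0.9],"rotation": [-0.1,0,-6.5],"claw": 0},{"delta_pos": [-0.3,0.2,0.9],"rotation": [0,0,-6.5],"claw": 0},{"delta_pos": [-0.3,0,0.9],"rotation": [0,0,-6.5],"claw": 0},{"delta_pos": [-0.3,0,0.9],"rotation": [0,0,-6.5],"claw": 0},{"delta_pos": [0,0,0.9],"rotation": [0,0,-5],"claw": 0},{"delta_pos": [0,0,0.5],"rotation": [0,0,0],"claw": 0}])

```text
clock: 7.53
ee_pos: [608.9, 60.1, 100.2]
ee_rot: [[0.965, -0.261, 0.005], [-0.261, -0.965, 0.0], [0.005, -0.001, -1.0]]
force: [-2.9, -0.7, 8.3]
width: 0.155
```

```bash
python3 -c "
from h import *
to([608.3,60.3,100.5],-12)"
```

```text
t 7.53 pos [608.9  60.1 100.2] head -15.12 tilt 0.29 q6 20.6 F [-2.9 -0.7  8.3] w 0.155
shift [-0.6  0.  -0.3] rows 0.0
rotvec [-0.07 -0.28 -3.12]
shift after turning [-0.6 -0.  -0.3]
```

Request:
servo_tool(series=[{"delta_pos": [0,0,-5],"rotation": [0,-0.2,0],"claw": 0},{"delta_pos": [0,0,-6],"rotation": [0,0,0],"claw": 0},{"delta_pos": [0,0,-6],"rotation": [0,0,0],"claw": 0},{"delta_pos": [0,0,-6],"rotation": [0,0,0],"claw": 0},{"delta_pos": [0,0,0],"rotation": [0,0,0],"claw": 0}])

```text
clock: 7.95
ee_pos: [608.8, 60.2, 124.7]
ee_rot: [[0.965, -0.261, 0.002], [-0.261, -0.965, 0.001], [0.002, -0.002, -1.0]]
force: [-0.7, 0.2, -0.2]
width: 0.147
```

```bash
python3 -c "
from h import *
to([608.3,60.3,100.5],-12)
snap('wrist','w2');snap('scene','s2')"
```

```text
t 7.95 pos [608.8  60.2 124.7] head -15.1 tilt 0.14 q6 20.5 F [-0.7  0.2 -0.2] w 0.147
shift [-0.6  0.1 24.2] rows 0.6
rotvec [-0.1 -0.1 -3.1]
shift after turning [-0.6  0.  24.2]
```

View pics/w2.png

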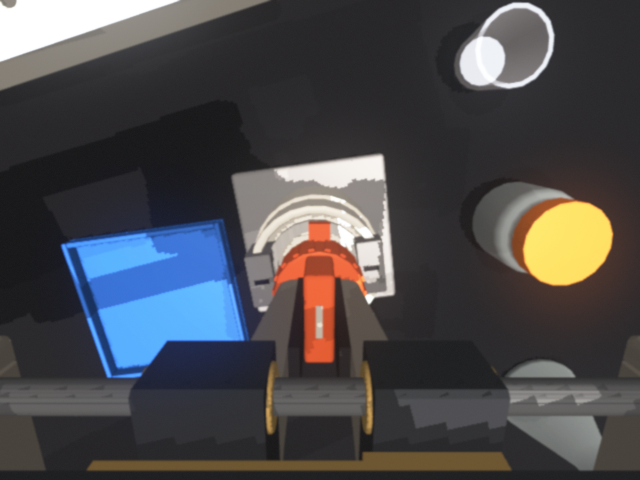

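View pics/s2.png

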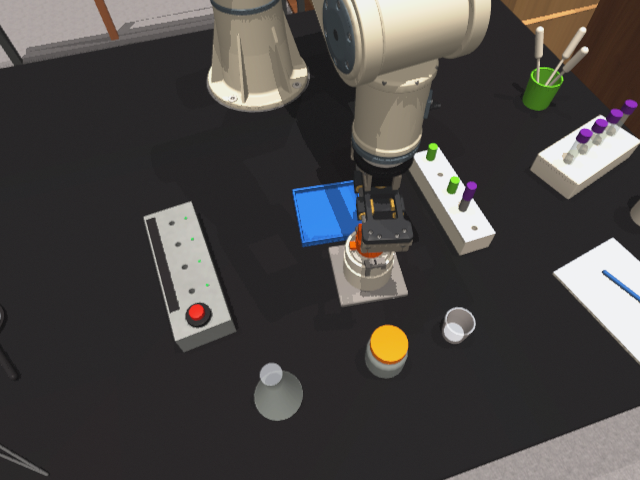

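Request:
servo_tool(series=[{"delta_pos": [0,0,-25],"rotation": [0,0,0],"claw": 0},{"delta_pos": [0,0,-25],"rotation": [0,0,0],"claw": 0},{"delta_pos": [0,0,-20],"rotation": [0,0,0],"claw": 0},{"delta_pos": [0,0,-5],"rotation": [0,0,0],"claw": 0},{"delta_pos": [0,0,0],"rotation": [0,0,0],"claw": 0}])

```text
clock: 8.47
ee_pos: [606.6, 60.0, 197.6]
ee_rot: [[0.965, -0.261, -0.004], [-0.261, -0.965, 0.0], [-0.004, 0.001, -1.0]]
force: [1.1, 0.6, -0.9]
width: 0.149
```

```bash
python3 -c "
from h import *
snap('scene','s3')
from m import *
to([463,38,70],-15)
W,m,P=seg('s3','scene',((95,120,60),(125,255,255)),(300,600,-150,200),(8,22)); print(rect(W[m]))
"
```

```text
t 8.52 pos [606.5  59.9 197.1] head -15.1 tilt 0.24 q6 20.6 F [-0.5 -0.2 -0.3] w 0.149
shift [-132.3   58.5  127.7] rows 4.6
rotvec [ 0.03  0.23 -0.1 ]
shift after turning [-132.9   58.3  127.1]
(array([463.6,  38.2]), array([130.2, 132.4]), 82.75)
```

View pics/s3.png

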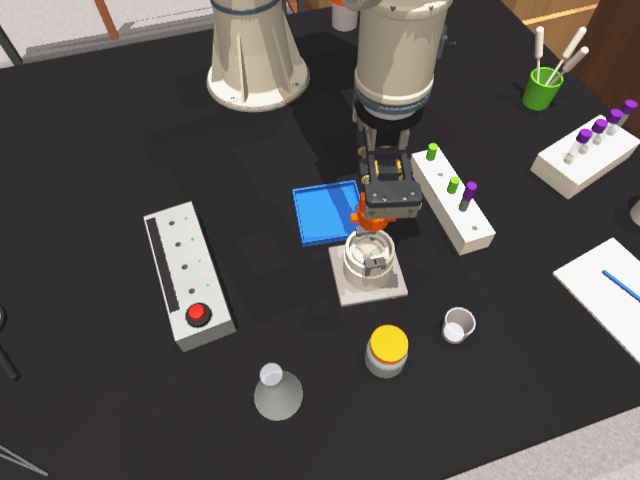

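The cap is lifted clear of the jar and the tray hasn't moved. Carrying it to the tray.

Request:
servo_tool(series=[{"delta_pos": [-33,14.5,0],"rotation": [0,0,0],"claw": 0},{"delta_pos": [-33,14.5,0],"rotation": [0,0,0],"claw": 0},{"delta_pos": [-33,14.5,0],"rotation": [0,0,0],"claw": 0},{"delta_pos": [-33,14.5,0],"rotation": [0,0,0],"claw": 0},{"delta_pos": [0,0,35],"rotation": [0,0.2,0],"claw": 0},{"delta_pos": [0,0,35],"rotation": [0,0,0],"claw": 0},{"delta_pos": [0,0,35],"rotation": [0,0,0],"claw": 0},{"delta_pos": [0,0,20],"rotation": [0,0,0],"claw": 0},{"delta_pos": [0,0,0],"rotation": [0,0,0],"claw": 0}])

```text
clock: 9.27
ee_pos: [452.2, 37.0, 60.4]
ee_rot: [[0.965, -0.261, -0.003], [-0.261, -0.965, -0.001], [-0.003, 0.002, -1.0]]
force: [-0.3, -0.4, 0.5]
width: 0.147
```

```bash
python3 -c "
from h import *
to([463,38,40],-15)
"
```

```text
t 9.27 pos [452.2  37.   60.4] head -15.1 tilt 0.18 q6 19.7 F [-0.3 -0.4  0.5] w 0.147
shift [10.2 -3.8 20.4] rows 0.6
rotvec [ 0.09  0.15 -0.1 ]
shift after turning [10.2 -3.7 20.4]
```

Request:
servo_tool(series=[{"delta_pos": [10,-3.7,10],"rotation": [0,0.1,0],"claw": 0},{"delta_pos": [0,0,7],"rotation": [0,0,0],"claw": 0},{"delta_pos": [0,0,3],"rotation": [0,0,0],"claw": 0},{"delta_pos": [0,0,2],"rotation": [0,0,0],"claw": 0}])

```text
clock: 9.6
ee_pos: [460.1, 37.7, 36.2]
ee_rot: [[0.965, -0.26, -0.008], [-0.26, -0.965, -0.002], [-0.007, 0.004, -1.0]]
force: [-12.3, -2.8, 62.0]
width: 0.151
```

Touched down firmly on the floor. Releasing.

Request:
servo_tool(series=[{"delta_pos": [0,0,-1],"rotation": [0,0,0],"claw": 0.15},{"delta_pos": [0,0,0],"rotation": [0,0,0],"claw": 0.3},{"delta_pos": [0,0,0],"rotation": [0,0,0],"claw": 0.4},{"delta_pos": [0,0,-15],"rotation": [0,0,0],"claw": 0.4},{"delta_pos": [0,0,-30],"rotation": [0,0,0],"claw": 0.4},{"delta_pos": [0,0,-40],"rotation": [0,0,0],"claw": 0.4},{"delta_pos": [0,0,-40],"rotation": [0,0,0],"claw": 0.4},{"delta_pos": [0,0,-40],"rotation": [0,0,0],"claw": 0.4}])

```text
clock: 10.27
ee_pos: [455.3, 37.5, 204.3]
ee_rot: [[0.965, -0.26, -0.02], [-0.26, -0.966, -0.003], [-0.019, 0.008, -1.0]]
force: [1.3, -0.5, -0.1]
width: 0.404
```

```bash
python3 -c "
from h import *
s,_,_=snap('wrist','w4');
from m import *
to([558.7,265.5,230],91)
W,m,P=seg('w4','wrist',((0,150,120),(16,255,255)),(350,600,-150,200),(50,80)); print('bar',rect(W[m]),np.percentile(W[m][:,2],[5,50,95]))
W,m,P=seg('w4','wrist',((95,120,60),(125,255,255)),(300,600,-150,200),(8,22)); print(rect(W[m]))
"
```

```text
t 10.32 pos [459.7  37.9 212. ] head -15.09 tilt 0.56 q6 19.7 F [ 3.9 -0.1  6.2] w 0.4
shift [  36.2 -245.4  -19.4] rows 6.0
rotvec [  -0.29    0.58 -106.09]
shift after turning [225.8 103.  -18. ]
bar (array([460.7,  39.6]), array([36.2, 13.6]), 75.13) [58.82159353 60.61806859 61.97229649]
(array([462.6,  37.5]), array([130.3, 130.2]), 82.83)
```

View pics/w4.png

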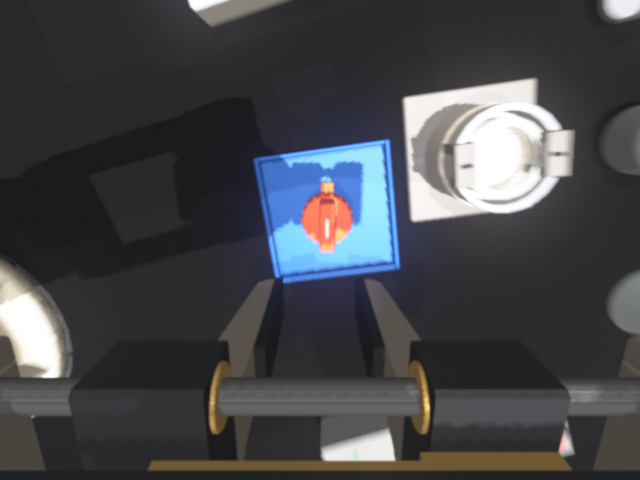

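The cap is upright, centred in the tray with its bar near (327,215), top at 61 mm as expected. Now on to the rack.

Request:
servo_tool(series=[{"delta_pos": [0,0,0],"rotation": [0,0,7],"claw": 0.7},{"delta_pos": [0,0,0],"rotation": [0,0,7],"claw": 0.7},{"delta_pos": [0,0,0],"rotation": [0,0,7],"claw": 0.7},{"delta_pos": [0,0,0],"rotation": [0,0,7],"claw": 0.7},{"delta_pos": [0,0,0],"rotation": [0,0,7],"claw": 0.7},{"delta_pos": [0,0,0],"rotation": [0,0,7],"claw": 0.7},{"delta_pos": [0,0,0],"rotation": [0,0,7],"claw": 0.7},{"delta_pos": [0,0,0],"rotation": [0,0,7],"claw": 0.7},{"delta_pos": [0,0,0],"rotation": [0,0,7],"claw": 0.7},{"delta_pos": [0,0,0],"rotation": [0,0,7],"claw": 0.7},{"delta_pos": [0,0,0],"rotation": [0,0,3],"claw": 0.7},{"delta_pos": [0,0,0],"rotation": [0,0,0],"claw": 0.7}])

```text
clock: 11.32
ee_pos: [462.1, 38.3, 223.3]
ee_rot: [[-0.003, -1.0, 0.011], [-1.0, 0.003, 0.0], [-0.0, -0.011, -1.0]]
force: [0.9, 0.3, 0.3]
width: 0.703
```

```bash
python3 -c "
from h import *
to([559,265.5,235],-89)
"
```

```text
t 11.32 pos [462.1  38.3 223.3] head -90.18 tilt 0.66 q6 94.8 F [0.9 0.3 0.3] w 0.703
shift [-227.5  -96.4  -10.5] rows 5.9
rotvec [-0.66 -0.   -1.18]
shift after turning [-225.5 -100.9  -11.7]
```

Request:
servo_tool(series=[{"delta_pos": [0,0,-10],"rotation": [-0.6,0,-1.2],"claw": 0.7},{"delta_pos": [-37,-16.5,0],"rotation": [0,0,0],"claw": 0.7},{"delta_pos": [-37,-16.5,0],"rotation": [0,0,0],"claw": 0.7},{"delta_pos": [-37,-16.5,0],"rotation": [0,0,0],"claw": 0.7},{"delta_pos": [-37,-16.5,0],"rotation": [0,0,0],"claw": 0.7},{"delta_pos": [-37,-16.5,0],"rotation": [0,0,0],"claw": 0.7},{"delta_pos": [-37,-16.5,0],"rotation": [0,0,0],"claw": 0.7},{"delta_pos": [0,0,0],"rotation": [0,0,0],"claw": 0.7},{"delta_pos": [0,0,0],"rotation": [0,0,0],"claw": 0.7}])

```text
clock: 12.07
ee_pos: [557.8, 270.9, 235.4]
ee_rot: [[0.035, -0.999, 0.005], [-0.999, -0.035, 0.001], [-0.001, -0.005, -1.0]]
force: [-0.3, -0.7, -0.4]
width: 0.7
```

```bash
python3 -c "
from h import *
s,_,_=snap('wrist','w5');
from m import *
to([559,265.5,235],-89)
for nm,hs,zr in [('purple',((125,100,50),(150,255,255)),(108,120)),('green',((35,100,60),(75,255,255)),(76,85)),('rack',((0,0,100),(180,80,255)),(42,48))]:
  W,m,P=seg('w5','wrist',hs,(350,700,200,330),zr)
  k,l,stt,_=cv2.connectedComponentsWithStats(m.astype(np.uint8))
  for i in range(1,k):
            if stt[i,4]>60:
                q=W[l==i]; print(nm,stt[i,4],rect(q),'z',np.percentile(q[:,2],[5,50,95]).round(1))
"
```

```text
t 12.12 pos [557.8 270.8 235.5] head -88.07 tilt 0.32 q6 113.9 F [-0.1  1.4  0.1] w 0.699
shift [ 5.3 -1.   0.5] rows 0.1
rotvec [-0.3   0.09  0.93]
shift after turning [ 5.3 -1.1  0.5]
purple 310 (array([559.8, 265.1]), array([16.1, 15.2]), 2.07) z [110.9 112.6 113.9]
green 225 (array([514.7, 264.6]), array([16. , 15.5]), 3.04) z [77.2 78.5 79.7]
green 201 (array([424.8, 262.7]), array([17.2, 15.6]), 2.46) z [77.  78.4 79.6]
rack 10116 (array([514., 264.]), array([225.3,  59.5]), 1.03) z [43.4 44.7 45.9]
```

View pics/w5.png

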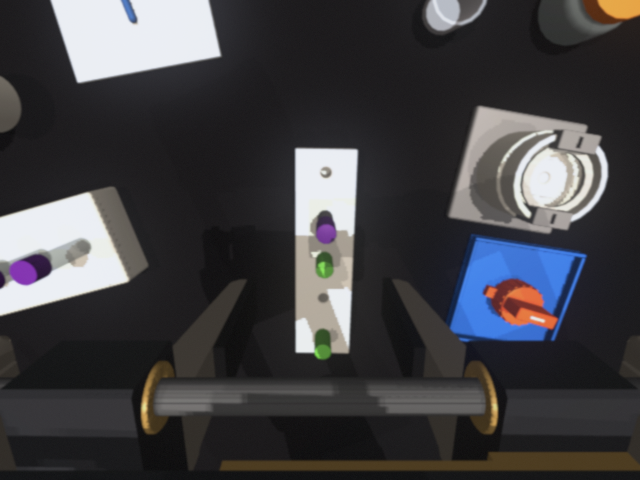

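The rack view shows purple at (326,231) and greens at (325,265) and (322,345), all matching the hole pitch. Descend on purple.

Request:
servo_tool(series=[{"delta_pos": [5.3,-1.1,35],"rotation": [-0.3,0,0.9],"claw": 0.5},{"delta_pos": [0,0,35],"rotation": [0,0,0],"claw": 0.5},{"delta_pos": [0,0,35],"rotation": [0,0,0],"claw": 0.5},{"delta_pos": [0,0,25],"rotation": [0,0,0],"claw": 0.5},{"delta_pos": [0,0,8],"rotation": [0,0,0],"claw": 0.5},{"delta_pos": [0,0,0],"rotation": [0,0,0],"claw": 0.5}])

```text
clock: 12.62
ee_pos: [559.7, 260.3, 97.3]
ee_rot: [[0.02, -1.0, 0.006], [-1.0, -0.02, 0.003], [-0.003, -0.006, -1.0]]
force: [-0.1, 0.9, 0.7]
width: 0.502
```

```bash
python3 -c "
from h import *
to([559,265,80],-89)
"
```

```text
t 12.62 pos [559.7 260.3  97.3] head -88.84 tilt 0.38 q6 113.6 F [-0.1  0.9  0.7] w 0.502
shift [-4.7  0.7 17.3] rows 0.4
rotvec [-0.33  0.18  0.16]
shift after turning [-4.7  0.6 17.3]
```

Request:
servo_tool(series=[{"delta_pos": [-4.7,0.5,10],"rotation": [-0.3,0,0],"claw": 0.5},{"delta_pos": [0,0,6],"rotation": [0,0,0],"claw": 0.4},{"delta_pos": [0,0,0],"rotation": [0,0,0],"claw": 0.4},{"delta_pos": [0,0,0],"rotation": [0,0,0],"claw": 0.4}])

```text
clock: 12.95
ee_pos: [561.1, 264.7, 84.4]
ee_rot: [[0.019, -1.0, 0.004], [-1.0, -0.019, 0.005], [-0.005, -0.004, -1.0]]
force: [0.4, 0.1, 0.7]
width: 0.401
```

```bash
python3 -c "
from h import *
to([559,265,80],-89)
"
```

```text
t 12.95 pos [561.1 264.7  84.4] head -88.89 tilt 0.37 q6 113.8 F [0.4 0.1 0.7] w 0.401
shift [-0.3  2.1  4.4] rows 0.1
rotvec [-0.24  0.28  0.11]
shift after turning [-0.4  2.1  4.4]
```

Request:
servo_tool(series=[{"delta_pos": [-0.3,2,4.4],"rotation": [-0.25,0.3,0],"claw": 0.4},{"delta_pos": [0,0.5,1],"rotation": [0,0,0],"claw": 0.3},{"delta_pos": [0,0,0],"rotation": [0,0,0],"claw": 0},{"delta_pos": [0,0,0],"rotation": [0,0,0],"claw": 0},{"delta_pos": [0,0,0],"rotation": [0,0,0],"claw": 0},{"delta_pos": [0,0,0],"rotation": [0,0,0],"claw": 0}], force=25)

```text
clock: 13.45
ee_pos: [560.2, 266.3, 81.7]
ee_rot: [[0.02, -1.0, 0.004], [-1.0, -0.02, 0.001], [-0.001, -0.004, -1.0]]
force: [-0.9, 0.5, -0.4]
width: 0.191
```

```bash
python3 -c "
from h import *
to([559,265,80],-89)
"
```

```text
t 13.45 pos [560.2 266.3  81.7] head -88.83 tilt 0.25 q6 114.2 F [-0.9  0.5 -0.4] w 0.191
shift [1.2 1.2 1.7] rows 0.1
rotvec [-0.24  0.07  0.17]
shift after turning [1.2 1.2 1.7]
```

Request:
servo_tool(series=[{"delta_pos": [0,0,-15],"rotation": [0,0,0],"claw": 0},{"delta_pos": [0,0,-15],"rotation": [0,0,0],"claw": 0},{"delta_pos": [0,0,-20],"rotation": [0,0,0],"claw": 0},{"delta_pos": [0,0,-25],"rotation": [0,0,0],"claw": 0},{"delta_pos": [0,0,-25],"rotation": [0,0,0],"claw": 0},{"delta_pos": [0,0,-10],"rotation": [0,0,0],"claw": 0},{"delta_pos": [0,0,0],"rotation": [0,0,0],"claw": 0},{"delta_pos": [0,0,0],"rotation": [0,0,0],"claw": 0}])

```text
clock: 14.12
ee_pos: [558.6, 265.3, 194.2]
ee_rot: [[0.02, -1.0, 0.001], [-1.0, -0.02, -0.0], [0.0, -0.001, -1.0]]
force: [-0.1, 0.1, -0.4]
width: 0.185
```

```bash
python3 -c "
from h import *
to([608.2,60.4,195],-97.3)
s,im,d=snap('wrist','w6')
"
```

```text
t 14.12 pos [558.6 265.3 194.2] head -88.83 tilt 0.07 q6 114.2 F [-0.1  0.1 -0.4] w 0.185
shift [205.9 -45.4  -0.7] rows 5.1
rotvec [-0.07 -0.02  8.47]
shift after turning [197.  -75.3  -0.8]
```

View pics/w6.png

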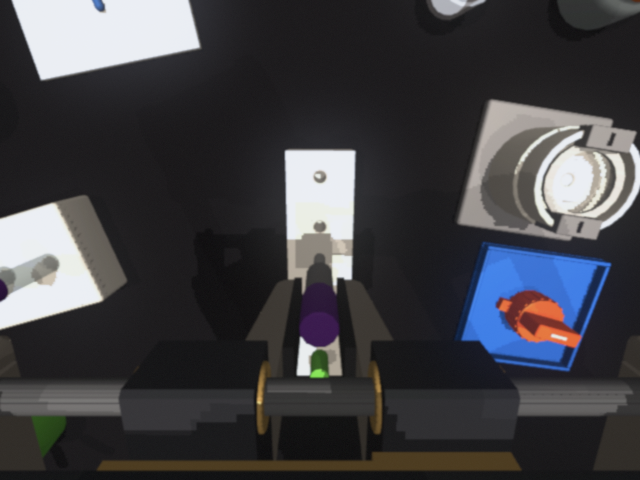

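```bash
cat > held.py <<'E'
from m import *
from scipy.optimize import least_squares
def held(fn,hs,r=9.0):
    z=np.load(f'pics/{fn}.npz'); im,d=z['im'],z['d']; R=z['rot'];p=z['pos']
    W=cloud(pose('wrist',dict(ee_pos=p,ee_rot=R)),d); T=(W-p)@R
    m=cv2.inRange(cv2.cvtColor(im,cv2.COLOR_BGR2HSV),np.array(hs[0]),np.array(hs[1]))>0
    with np.errstate(all='ignore'): m&=(np.abs(T[...,0])<14)&(np.abs(T[...,1])<25)&(T[...,2]>-45)&(T[...,2]<5)
    q=T[m]; ztop=np.percentile(q[:,2],2); print('n',len(q),'tool z range',np.percentile(q[:,2],[1,5,50,95,99]).round(1))
    top=q[q[:,2]<ztop+2]; side=q[q[:,2]>ztop+4]
    print('top rect',rect(top))
    f=lambda c:np.hypot(side[:,0]-c[0],side[:,1]-c[1])-r
    g=least_squares(f,[0,0],loss='soft_l1'); print('axis (tool xy)',g.x.round(2),'rms',np.sqrt(np.mean(g.fun**2)).round(2),len(side))
E
python3 -c "
from held import *
held('w6',((120,80,30),(155,255,255)))"
```

```text
n 2099 tool z range [-32.7 -32.1 -30.4  -4.6  -1. ]
top rect (array([-0.3,  0.3]), array([16.7, 17.1]), 30.58)
axis (tool xy) [-0.26  1.41] rms 0.27 906
```

```bash
python3 -c "
from m import *
z=np.load('pics/w6.npz'); P=pose('wrist',dict(ee_pos=z['pos'],ee_rot=z['rot']))
print(ray(P,569,180,62.5), P[2])
print(ray(P,319.5,226,45), ray(P,319.5,177,45),'expect 559,265 / 604,265.8')
cv2.imwrite('pics/c6.png',cv2.resize(z['im'][100:250,480:640],None,fx=4,fy=4,interpolation=cv2.INTER_CUBIC))
"
```

```text
[607.2312397   58.42278732  62.5       ] [637.27699641 267.24841847 364.20224637]
[559.46111083 264.73195973  45.        ] [603.6173155  265.66002584  45.        ] expect 559,265 / 604,265.8
```

View pics/c6.png

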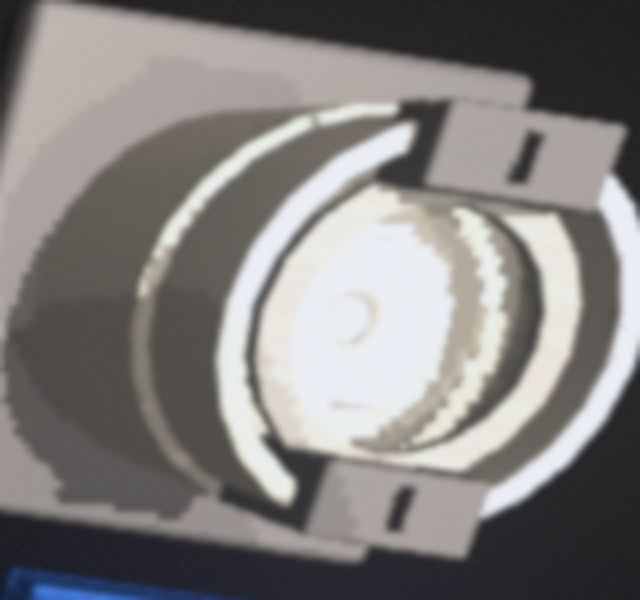

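The crop shows the opening at about (350,318), which projects to roughly (607.5, 59.5) and agrees with the foot measurement. Move over the jar.

Request:
servo_tool(series=[{"delta_pos": [30,-7,0],"rotation": [0,0,0],"claw": 0},{"delta_pos": [36,-8,0],"rotation": [0,0,0],"claw": 0},{"delta_pos": [36,-8,0],"rotation": [0,0,0],"claw": 0},{"delta_pos": [36,-8,0],"rotation": [0,0,0],"claw": 0},{"delta_pos": [36,-8,0],"rotation": [0,0,0],"claw": 0},{"delta_pos": [16,-4,0],"rotation": [0,0,0],"claw": 0},{"delta_pos": [0,0,0],"rotation": [0,0,4.2],"claw": 0},{"delta_pos": [0,0,0],"rotation": [0,0,4.2],"claw": 0},{"delta_pos": [0,0,0],"rotation": [0,0,0],"claw": 0}])

```text
clock: 14.92
ee_pos: [600.2, 66.6, 177.4]
ee_rot: [[-0.129, -0.991, -0.019], [-0.992, 0.129, -0.004], [0.006, 0.018, -1.0]]
force: [-0.4, 0.7, -0.6]
width: 0.19
```

```bash
python3 -c "
from h import *
to([608.6,59.8,180],-97.3)
"
```

```text
t 14.92 pos [600.2  66.6 177.4] head -97.4 tilt 1.1 q6 103.7 F [-0.4  0.7 -0.6] w 0.19
shift [ 5.7 -9.2 -2.7] rows 0.3
rotvec [ 1.04 -0.36 -0.11]
shift after turning [ 5.7 -9.2 -2.6]
```

Request:
servo_tool(series=[{"delta_pos": [5.7,-9.2,-2.6],"rotation": [1,-0.4,0],"claw": 0},{"delta_pos": [0,0,0],"rotation": [0,0,0],"claw": 0},{"delta_pos": [0,0,0],"rotation": [0,0,0],"claw": 0},{"delta_pos": [0,0,0],"rotation": [0,0,0],"claw": 0}])

```text
clock: 15.25
ee_pos: [607.7, 59.4, 176.3]
ee_rot: [[-0.121, -0.993, -0.004], [-0.993, 0.121, 0.001], [-0.0, 0.004, -1.0]]
force: [-0.5, 0.2, -0.7]
width: 0.193
```

```bash
python3 -c "
from held import *
to([608.6,59.8,145],-97.3)
s,im,d=snap('wrist','w7')
held('w7',((120,80,30),(155,255,255)))
"
```

```text
t 15.25 pos [607.7  59.4 176.3] head -96.98 tilt 0.23 q6 102.3 F [-0.5  0.2 -0.7] w 0.193
shift [-0.5 -1.  31.3] rows 0.8
rotvec [0.23 0.02 0.32]
shift after turning [-0.6 -0.9 31.3]
n 2171 tool z range [-34.3 -32.2 -30.5  -4.8  -0.9]
top rect (array([-0.3,  0.6]), array([17.5, 17.5]), 0.75)
axis (tool xy) [-0.31  1.44] rms 0.26 930
```

View pics/w7.png

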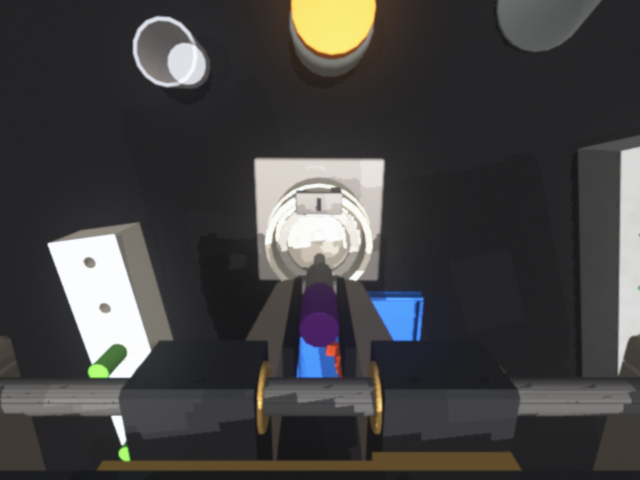

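The purple probe hangs straight over the jar, its tip at about (319,262). Descend to just above the opening.

Request:
servo_tool(series=[{"delta_pos": [-0.5,-1,15],"rotation": [0.2,0,0.3],"claw": 0},{"delta_pos": [0,0,12],"rotation": [0,0,0],"claw": 0},{"delta_pos": [0,0,3],"rotation": [0,0,0],"claw": 0},{"delta_pos": [0,0,0],"rotation": [0,0,0],"claw": 0}])

```text
clock: 15.63
ee_pos: [608.9, 61.1, 145.7]
ee_rot: [[-0.123, -0.992, 0.001], [-0.992, 0.123, 0.001], [-0.001, -0.001, -1.0]]
force: [0.0, -0.1, -0.6]
width: 0.19
```

```bash
python3 -c "
from held import *
to([608.6,59.8,140],-97.3)
"
```

```text
t 15.63 pos [608.9  61.1 145.7] head -97.07 tilt 0.07 q6 102.6 F [ 0.  -0.1 -0.6] w 0.19
shift [1.4 0.1 5.7] rows 0.1
rotvec [-0.04  0.05  0.23]
shift after turning [1.4 0.1 5.7]
```

Request:
servo_tool(series=[{"delta_pos": [1.3,0,4],"rotation": [0,0,0],"claw": 0},{"delta_pos": [0,0,3],"rotation": [0,0,0],"claw": 0},{"delta_pos": [0,0,3],"rotation": [0,0,0],"claw": 0},{"delta_pos": [0,0,2],"rotation": [0,0,0],"claw": 0}])

```text
clock: 15.97
ee_pos: [609.1, 60.1, 133.8]
ee_rot: [[-0.122, -0.993, 0.002], [-0.993, 0.122, 0.001], [-0.001, -0.002, -1.0]]
force: [-0.8, 0.4, -0.5]
width: 0.191
```

```bash
python3 -c "
from held import *
to([608.6,59.8,130],-97.3)
"
```

```text
t 15.97 pos [609.1  60.1 133.8] head -97.0 tilt 0.11 q6 102.4 F [-0.8  0.4 -0.5] w 0.191
shift [0.4 0.5 3.8] rows 0.1
rotvec [-0.09  0.06  0.3 ]
shift after turning [0.4 0.5 3.8]
```

Request:
servo_tool(series=[{"delta_pos": [0.3,0.5,3],"rotation": [0,0,0],"claw": 0},{"delta_pos": [0,0,3],"rotation": [0,0,0],"claw": 0},{"delta_pos": [0,0,3],"rotation": [0,0,0],"claw": 0},{"delta_pos": [0,0,1],"rotation": [0,0,0],"claw": 0}])

```text
clock: 16.3
ee_pos: [608.9, 59.8, 123.0]
ee_rot: [[-0.122, -0.993, 0.002], [-0.993, 0.122, 0.001], [-0.001, -0.002, -1.0]]
force: [-0.1, 0.5, -0.2]
width: 0.19
```

```bash
python3 -c "
from held import *
to([608.6,59.8,130],-97.3)
"
```

```text
t 16.3 pos [608.9  59.8 123. ] head -97.0 tilt 0.14 q6 102.4 F [-0.1  0.5 -0.2] w 0.19
shift [ 0.   0.2 -7. ] rows 0.2
rotvec [-0.12  0.07  0.3 ]
shift after turning [ 0.1  0.3 -7. ]
```

The tip is in the hole, about 12 mm deep with no force. Continue.

Request:
servo_tool(series=[{"delta_pos": [0,0,4],"rotation": [0,0,0],"claw": 0},{"delta_pos": [0,0,4],"rotation": [0,0,0],"claw": 0},{"delta_pos": [0,0,4],"rotation": [0,0,0],"claw": 0},{"delta_pos": [0,0,4],"rotation": [0,0,0],"claw": 0},{"delta_pos": [0,0,3],"rotation": [0,0,0],"claw": 0},{"delta_pos": [0,0,1],"rotation": [0,0,0],"claw": 0}])

```text
clock: 16.8
ee_pos: [608.9, 59.8, 100.8]
ee_rot: [[-0.122, -0.993, 0.002], [-0.993, 0.122, 0.001], [-0.001, -0.002, -1.0]]
force: [0.1, -0.7, -0.3]
width: 0.188
```

Request:
servo_tool(series=[{"delta_pos": [0,0,1],"rotation": [0,0,0],"claw": 0},{"delta_pos": [0,0,1],"rotation": [0,0,0],"claw": 0},{"delta_pos": [0,0,1],"rotation": [0,0,0],"claw": 0}])

```text
clock: 17.05
ee_pos: [609.3, 59.8, 98.7]
ee_rot: [[-0.122, -0.993, 0.003], [-0.993, 0.122, 0.001], [-0.001, -0.003, -1.0]]
force: [-4.7, -0.5, 14.8]
width: 0.192
```

The shoulder is seated: 15 N at the expected height. Release and lift.

Request:
servo_tool(series=[{"delta_pos": [0,0,-0.5],"rotation": [0,0,0],"claw": 0.3},{"delta_pos": [0,0,0],"rotation": [0,0,0],"claw": 0.4},{"delta_pos": [0,0,0],"rotation": [0,0,0],"claw": 0.4},{"delta_pos": [0,0,-20],"rotation": [0,0,0],"claw": 0.4},{"delta_pos": [0,0,-30],"rotation": [0,0,0],"claw": 0.4},{"delta_pos": [0,0,-40],"rotation": [0,0,0],"claw": 0.4},{"delta_pos": [0,0,-20],"rotation": [0,0,0],"claw": 0.4},{"delta_pos": [0,0,0],"rotation": [0,0,0],"claw": 0.4}])

```text
clock: 17.72
ee_pos: [607.8, 59.6, 211.8]
ee_rot: [[-0.122, -0.993, -0.001], [-0.993, 0.122, 0.001], [-0.0, 0.001, -1.0]]
force: [1.0, -0.5, -1.0]
width: 0.401
```

```bash
python3 -c "
from held import *
to([514.3,264.5,200],-89)
s,im,d=snap('wrist','w8'); snap('scene','s8')
W,m,P=seg('w8','wrist',((120,80,30),(155,255,255)),(560,650,20,100),(100,140)); print(rect(W[m]),np.percentile(W[m][:,2],[5,50,95]))
"
```

```text
t 17.72 pos [607.8  59.6 211.8] head -97.0 tilt 0.09 q6 102.4 F [ 1.  -0.5 -1. ] w 0.401
shift [-192.   117.8   12.1] rows 5.4
rotvec [ 0.08  0.03 -8.  ]
shift after turning [-206.5   89.9   11.8]
(array([608.1,  60. ]), array([15.5, 17.2]), 81.36) [110.03305087 129.78505665 131.17728772]
```

View pics/s8.png

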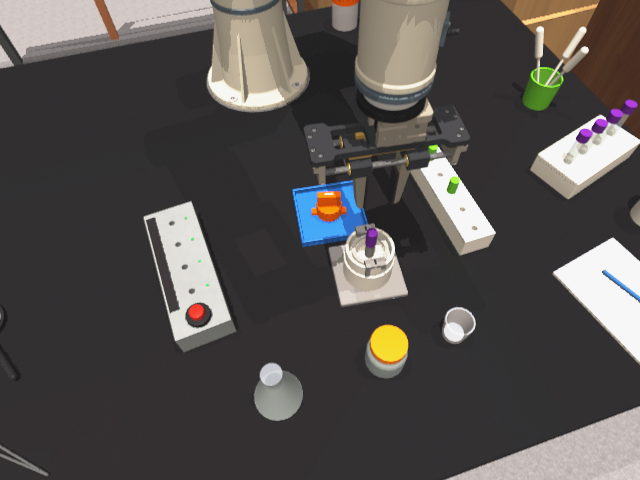

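Purple is seated: its top is at 130.5 mm, as expected, and the cap is still in the tray. Next, the green at rack centre.

Request:
servo_tool(series=[{"delta_pos": [-32,19.5,0],"rotation": [0,0,0],"claw": 0.5},{"delta_pos": [-32,19.5,0],"rotation": [0,0,0],"claw": 0.5},{"delta_pos": [-32,19.5,0],"rotation": [0,0,0],"claw": 0.5},{"delta_pos": [-32,19.5,0],"rotation": [0,0,0],"claw": 0.5},{"delta_pos": [-32,19.5,0],"rotation": [0,0,0],"claw": 0.5},{"delta_pos": [-16,10,0],"rotation": [0,0,-4],"claw": 0.5},{"delta_pos": [0,0,20],"rotation": [0,0,-4],"claw": 0.5},{"delta_pos": [0,0,20],"rotation": [0,0,0],"claw": 0.5},{"delta_pos": [0,0,10],"rotation": [0,0,0],"claw": 0.5},{"delta_pos": [0,0,0],"rotation": [0,0,0],"claw": 0.5}])

```text
clock: 18.65
ee_pos: [508.1, 251.6, 139.3]
ee_rot: [[0.022, -0.999, -0.024], [-1.0, -0.021, -0.008], [0.007, 0.025, -1.0]]
force: [-0.3, 0.0, 0.5]
width: 0.506
```

```bash
python3 -c "
from held import *
to([514.3,264.6,51],-89)
"
```

```text
t 18.65 pos [508.1 251.6 139.3] head -88.76 tilt 1.47 q6 114.7 F [-0.3  0.   0.5] w 0.506
shift [-13.6  -8.7  88. ] rows 2.1
rotvec [ 1.4  -0.43  0.24]
shift after turning [-12.9  -6.5  88.3]
```

Request:
servo_tool(series=[{"delta_pos": [-12.9,-7,20],"rotation": [1.4,-0.4,0.2],"claw": 0.5},{"delta_pos": [0,0,20],"rotation": [0,0,0],"claw": 0.5},{"delta_pos": [0,0,10],"rotation": [0,0,0],"claw": 0.5},{"delta_pos": [0,0,0],"rotation": [0,0,0],"claw": 0.5},{"delta_pos": [0,0,0],"rotation": [0,0,0],"claw": 0.5}])

```text
clock: 19.07
ee_pos: [513.8, 262.3, 85.2]
ee_rot: [[0.013, -1.0, -0.004], [-1.0, -0.013, -0.003], [0.003, 0.004, -1.0]]
force: [-0.2, 0.6, 0.3]
width: 0.501
```

```bash
python3 -c "
from held import *
to([514.3,264.6,51],-89)
"
```

```text
t 19.07 pos [513.8 262.3  85.2] head -89.24 tilt 0.28 q6 116.2 F [-0.2  0.6  0.3] w 0.501
shift [-2.4 -0.6 34.2] rows 0.8
rotvec [ 0.23 -0.17 -0.24]
shift after turning [-2.3 -0.5 34.2]
```

Request:
servo_tool(series=[{"delta_pos": [-2.3,-0.5,15],"rotation": [0.2,-0.2,0],"claw": 0.5},{"delta_pos": [0,0,12],"rotation": [0,0,0],"claw": 0.4},{"delta_pos": [0,0,5],"rotation": [0,0,0],"claw": 0.4},{"delta_pos": [0,0,0],"rotation": [0,0,0],"claw": 0.4},{"delta_pos": [0,0,0],"rotation": [0,0,0],"claw": 0.4}])

```text
clock: 19.48
ee_pos: [517.0, 264.3, 55.6]
ee_rot: [[0.011, -1.0, 0.003], [-1.0, -0.011, 0.002], [-0.002, -0.003, -1.0]]
force: [-0.0, -0.6, 0.5]
width: 0.401
```

```bash
python3 -c "
from held import *
to([514.3,264.6,51],-89)
"
```

```text
t 19.48 pos [517.  264.3  55.6] head -89.38 tilt 0.21 q6 116.3 F [-0.  -0.6  0.5] w 0.401
shift [-0.3  2.7  4.6] rows 0.1
rotvec [-0.18  0.12 -0.38]
shift after turning [-0.4  2.7  4.6]
```

Request:
servo_tool(series=[{"delta_pos": [-0.3,2.7,4.6],"rotation": [-0.2,0.1,0],"claw": 0.4},{"delta_pos": [0,0,0],"rotation": [0,0,0],"claw": 0.3},{"delta_pos": [0,0,0],"rotation": [0,0,0],"claw": 0},{"delta_pos": [0,0,0],"rotation": [0,0,0],"claw": 0},{"delta_pos": [0,0,0],"rotation": [0,0,0],"claw": 0},{"delta_pos": [0,0,0],"rotation": [0,0,0],"claw": 0}], force=25)

```text
clock: 19.98
ee_pos: [515.3, 265.0, 53.0]
ee_rot: [[0.011, -1.0, 0.002], [-1.0, -0.011, 0.001], [-0.001, -0.002, -1.0]]
force: [-0.6, 0.1, -0.3]
width: 0.183
```

Request:
servo_tool(series=[{"delta_pos": [0,0,-10],"rotation": [0,0,0],"claw": 0},{"delta_pos": [0,0,-20],"rotation": [0,0,0],"claw": 0},{"delta_pos": [0,0,-25],"rotation": [0,0,0],"claw": 0},{"delta_pos": [0,0,-25],"rotation": [0,0,0],"claw": 0},{"delta_pos": [0,0,-25],"rotation": [0,0,0],"claw": 0},{"delta_pos": [0,0,-20],"rotation": [0,0,0],"claw": 0},{"delta_pos": [0,0,0],"rotation": [0,0,0],"claw": 0},{"delta_pos": [0,0,0],"rotation": [0,0,0],"claw": 0}])

```text
clock: 20.65
ee_pos: [514.5, 264.6, 187.5]
ee_rot: [[0.011, -1.0, 0.002], [-1.0, -0.011, 0.001], [-0.001, -0.002, -1.0]]
force: [-0.1, -0.9, -1.1]
width: 0.188
```

```bash
python3 -c "
from held import *
to([514.3,264.6,180],-84.5)
s,im,d=snap('wrist','w9')
held('w9',((35,80,30),(80,255,255)))
a=np.radians(5.48); c=np.array([519.5,-244.1])
for n,x in zip(['p1','p2','p3','p4','btn'],[-95,-45,5,55,105]): print(n,(c+x*np.array([np.cos(a),np.sin(a)])).round(1))
"
```

```text
t 20.65 pos [514.5 264.6 187.5] head -89.37 tilt 0.13 q6 116.4 F [-0.1 -0.9 -1.1] w 0.188
shift [-0.   0.2  7.5] rows 0.2
rotvec [-0.11  0.07 -4.87]
shift after turning [-0.   0.2  7.5]
n 2002 tool z range [-27.6 -27.  -25.4   0.1   3.4]
top rect (array([-0.3,  0.9]), array([17.3, 17.4]), 89.63)
axis (tool xy) [-0.25  1.43] rms 0.28 822
p1 [ 424.9 -253.2]
p2 [ 474.7 -248.4]
p3 [ 524.5 -243.6]
p4 [ 574.2 -238.8]
btn [ 624.  -234.1]
```

View pics/w9.png

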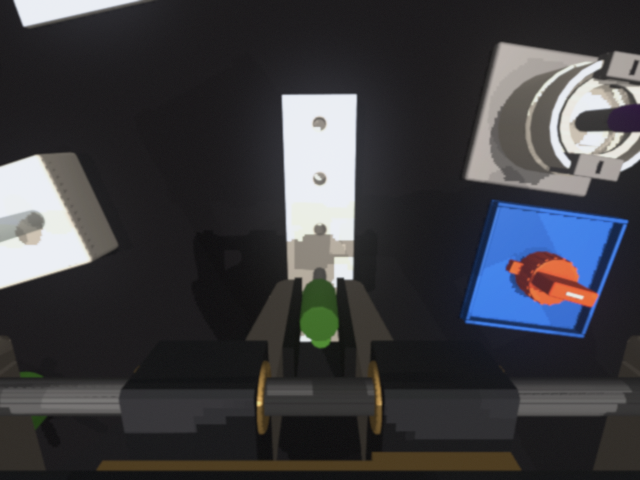

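Green is held straight. Carry it to the meter.

Request:
servo_tool(series=[{"delta_pos": [30,3,0],"rotation": [0,0,0],"claw": 0},{"delta_pos": [39,3.5,0],"rotation": [0,0,0],"claw": 0},{"delta_pos": [39,3.5,0],"rotation": [0,0,0],"claw": 0},{"delta_pos": [39,3.5,0],"rotation": [0,0,0],"claw": 0},{"delta_pos": [39,3.5,0],"rotation": [0,0,0],"claw": 0},{"delta_pos": [39,3.5,0],"rotation": [0,0,0],"claw": 0},{"delta_pos": [39,3.5,0],"rotation": [0,0,0],"claw": 0},{"delta_pos": [39,3.5,0],"rotation": [0,0,0],"claw": 0},{"delta_pos": [39,3.5,0],"rotation": [0,0,0],"claw": 0},{"delta_pos": [39,3.5,0],"rotation": [0,0,0],"claw": 0},{"delta_pos": [39,3.5,0],"rotation": [0,0,0],"claw": 0},{"delta_pos": [30,3.5,0],"rotation": [0,0,0],"claw": 0}])

```text
clock: 21.7
ee_pos: [469.1, -198.2, 172.5]
ee_rot: [[0.022, -1.0, -0.015], [-1.0, -0.022, 0.004], [-0.005, 0.015, -1.0]]
force: [1.2, -0.4, -0.7]
width: 0.189
```

```bash
python3 -c "
from held import *
to([475.5,-248.4,180],-84.5)
"
```

```text
t 21.7 pos [ 469.1 -198.2  172.5] head -88.76 tilt 0.91 q6 65.8 F [ 1.2 -0.4 -0.7] w 0.189
shift [50.3 -5.2 -7.9] rows 1.2
rotvec [ 0.85  0.31 -4.26]
shift after turning [50.5 -1.5 -7.5]
```

Request:
servo_tool(series=[{"delta_pos": [18,-2,-3],"rotation": [0.8,0.3,-2],"claw": 0},{"delta_pos": [18,-1,-2],"rotation": [0,0,-2.2],"claw": 0},{"delta_pos": [5,0,0],"rotation": [0,0,0],"claw": 0},{"delta_pos": [0,0,0],"rotation": [0,0,0],"claw": 0},{"delta_pos": [0,0,0],"rotation": [0,0,0],"claw": 0}])

```text
clock: 22.12
ee_pos: [468.8, -245.7, 170.9]
ee_rot: [[0.088, -0.996, -0.01], [-0.996, -0.088, 0.003], [-0.004, 0.009, -1.0]]
force: [-0.5, 0.1, -0.1]
width: 0.188
```

```bash
python3 -c "
from held import *
to([475.5,-248.4,110],-84.5)
s,im,d=snap('wrist','w10')
held('w10',((35,80,30),(80,255,255)))
W,m,P=seg('w10','wrist',((0,0,60),(180,60,255)),(350,700,-330,-170),(46,54)); print(rect(W[m]))
"
```

```text
t 22.12 pos [ 468.8 -245.7  170.9] head -84.96 tilt 0.59 q6 57.3 F [-0.5  0.1 -0.1] w 0.188
shift [ 3.5 -7.  60.9] rows 1.5
rotvec [ 0.54  0.23 -0.46]
shift after turning [ 3.3 -6.4 60.9]
n 2029 tool z range [-27.6 -27.  -25.3   0.3   3.9]
top rect (array([-0.2,  0.8]), array([17.4, 17.6]), 0.34)
axis (tool xy) [-0.24  1.43] rms 0.32 834
(array([ 520.8, -244.5]), array([236.9,  90.5]), 5.5)
```

View pics/w10.png

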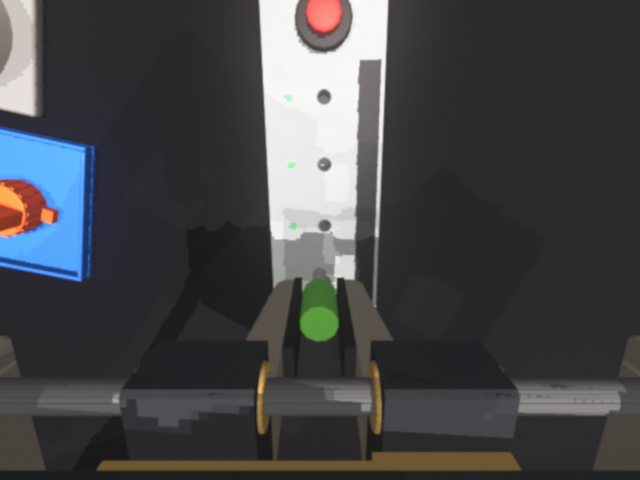

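The wrist view shows ports 4, 3 and 2 at (324,97), (324,164) and (324,225).

```bash
cat > ports.py <<'E'
from held import *
def ports(fn):
    z=np.load(f'pics/{fn}.npz'); P=pose('wrist',dict(ee_pos=z['pos'],ee_rot=z['rot'])); g=cv2.cvtColor(z['im'],cv2.COLOR_BGR2GRAY)
    a=np.radians(5.48); c=np.array([519.5,-244.1]); K,R,o=P
    for n,x in zip('1234',[-95,-45,5,55]):
        w=np.r_[c+x*np.array([np.cos(a),np.sin(a)]),50.]; q=K@(R.T@(w-o)); u,v=q[:2]/q[2]
        if not(8<u<632 and 8<v<472): continue
        u0,v0=int(u),int(v); b=12; p=g[v0-b:v0+b+1,u0-b:u0+b+1].astype(float); m=(p<np.median(p)*0.62).astype(np.uint8)
        k,l,s,ct=cv2.connectedComponentsWithStats(m)
        if k<2: continue
        i=min([j for j in range(1,k) if s[j,4]>12] or [1],key=lambda j:np.hypot(*(ct[j]-b))); uu,vv=ct[i][0]+u0-b,ct[i][1]+v0-b
        print('port',n,'exp',w[:2].round(1),'px',round(uu,1),round(vv,1),'area',s[i,4],'seen',ray(P,uu,vv,50)[:2].round(1))
E
python3 -c "
from ports import *
ports('w10')"
```

```text
port 2 exp [ 474.7 -248.4] px 324.3 225.3 area 87 seen [ 476.2 -249.1]
port 3 exp [ 524.5 -243.6] px 324.5 164.2 area 103 seen [ 525.7 -244.7]
port 4 exp [ 574.2 -238.8] px 323.6 96.2 area 133 seen [ 575.5 -239.4]
```

Request:
servo_tool(series=[{"delta_pos": [4,-8,20],"rotation": [0.5,0.2,-0.5],"claw": 0},{"delta_pos": [0,0,25],"rotation": [0,0,0],"claw": 0},{"delta_pos": [0,0,10],"rotation": [0,0,0],"claw": 0},{"delta_pos": [0,0,0],"rotation": [0,0,0],"claw": 0},{"delta_pos": [0,0,0],"rotation": [0,0,0],"claw": 0}])

```text
clock: 22.58
ee_pos: [477.5, -243.1, 114.0]
ee_rot: [[0.1, -0.995, -0.001], [-0.995, -0.1, 0.002], [-0.002, 0.001, -1.0]]
force: [-0.0, -0.4, -0.3]
width: 0.189
```

```bash
python3 -c "
from held import *
to([477.2,-249,98],-84.5)
"
```

```text
t 22.58 pos [ 477.5 -243.1  114. ] head -84.28 tilt 0.14 q6 57.1 F [-0.  -0.4 -0.3] w 0.189
shift [ 5.9  0.8 16. ] rows 0.4
rotvec [0.07 0.12 0.22]
shift after turning [ 5.8  0.8 16. ]
```

Request:
servo_tool(series=[{"delta_pos": [5.8,0.8,7],"rotation": [0,0.1,0.2],"claw": 0},{"delta_pos": [0,0,5],"rotation": [0,0,0],"claw": 0},{"delta_pos": [0,0,0],"rotation": [0,0,0],"claw": 0},{"delta_pos": [0,0,0],"rotation": [0,0,0],"claw": 0}])

```text
clock: 22.92
ee_pos: [478.6, -249.0, 103.5]
ee_rot: [[0.097, -0.995, 0.001], [-0.995, -0.097, -0.001], [0.001, -0.001, -1.0]]
force: [-0.1, -0.1, -0.5]
width: 0.186
```

```bash
python3 -c "
from held import *
to([477.2,-249,92],-84.5)
"
```

```text
t 22.92 pos [ 478.6 -249.   103.5] head -84.44 tilt 0.1 q6 56.8 F [-0.1 -0.1 -0.5] w 0.186
shift [-0.2  1.4 11.5] rows 0.3
rotvec [-0.06 -0.08  0.06]
shift after turning [-0.2  1.4 11.5]
```

Request:
servo_tool(series=[{"delta_pos": [-0.2,1.3,5],"rotation": [0,0,0],"claw": 0},{"delta_pos": [0,0,4],"rotation": [0,0,0],"claw": 0},{"delta_pos": [0,0,3],"rotation": [0,0,0],"claw": 0},{"delta_pos": [0,0,2],"rotation": [0,0,0],"claw": 0}])

```text
clock: 23.25
ee_pos: [478.0, -249.7, 89.7]
ee_rot: [[0.096, -0.995, 0.004], [-0.995, -0.096, -0.002], [0.003, -0.003, -1.0]]
force: [-0.0, 0.1, -0.0]
width: 0.187
```

```bash
python3 -c "
from held import *
to([477.2,-249,85],-84.5)
"
```

```text
t 23.25 pos [ 478.  -249.7   89.7] head -84.48 tilt 0.25 q6 56.8 F [-0.   0.1 -0. ] w 0.187
shift [-0.7  0.7  4.7] rows 0.1
rotvec [-0.19 -0.16  0.02]
shift after turning [-0.7  0.7  4.7]
```

Request:
servo_tool(series=[{"delta_pos": [-0.7,0.7,3],"rotation": [-0.2,-0.1,0],"claw": 0},{"delta_pos": [0,0,3],"rotation": [0,0,0],"claw": 0},{"delta_pos": [0,0,3],"rotation": [0,0,0],"claw": 0},{"delta_pos": [0,0,2],"rotation": [0,0,0],"claw": 0}])

```text
clock: 23.58
ee_pos: [477.0, -249.1, 77.4]
ee_rot: [[0.096, -0.995, -0.001], [-0.995, -0.096, -0.001], [0.001, 0.001, -1.0]]
force: [0.2, -0.3, -0.9]
width: 0.187
```

In the port by 16 mm with no force. Continue to home (TCP about 57.5).

Request:
servo_tool(series=[{"delta_pos": [0,0,4],"rotation": [0,0,0],"claw": 0},{"delta_pos": [0,0,4],"rotation": [0,0,0],"claw": 0},{"delta_pos": [0,0,4],"rotation": [0,0,0],"claw": 0},{"delta_pos": [0,0,3],"rotation": [0,0,0],"claw": 0},{"delta_pos": [0,0,1.5],"rotation": [0,0,0],"claw": 0},{"delta_pos": [0,0,1],"rotation": [0,0,0],"claw": 0}])

```text
clock: 24.08
ee_pos: [476.8, -248.9, 57.4]
ee_rot: [[0.096, -0.995, -0.001], [-0.995, -0.096, -0.0], [0.0, 0.001, -1.0]]
force: [-0.7, 0.1, 10.5]
width: 0.188
```

Request:
servo_tool(series=[{"delta_pos": [0,0,0],"rotation": [0,0,0],"claw": 0.3},{"delta_pos": [0,0,0],"rotation": [0,0,0],"claw": 0.4},{"delta_pos": [0,0,0],"rotation": [0,0,0],"claw": 0.4},{"delta_pos": [0,0,-20],"rotation": [0,0,0],"claw": 0.4},{"delta_pos": [0,0,-30],"rotation": [0,0,0],"claw": 0.4},{"delta_pos": [0,0,-40],"rotation": [0,0,0],"claw": 0.4},{"delta_pos": [0,0,-35],"rotation": [0,0,0],"claw": 0.4},{"delta_pos": [0,0,0],"rotation": [0,0,0],"claw": 0.4}])

```text
clock: 24.75
ee_pos: [475.5, -248.0, 185.6]
ee_rot: [[0.096, -0.995, -0.006], [-0.995, -0.096, 0.002], [-0.003, 0.006, -1.0]]
force: [1.4, -0.1, 1.2]
width: 0.402
```

```bash
python3 -c "
from held import *
to([424.3,262.8,190],-89)
snap('wrist','w11')
W,m,P=seg('w11','wrist',((35,100,50),(80,255,255)),(400,560,-330,-170),(75,95)); print(rect(W[m]),np.percentile(W[m][:,2],[5,50,95]))
"
```

```text
t 24.75 pos [ 475.5 -248.   185.6] head -84.49 tilt 0.39 q6 56.8 F [ 1.4 -0.1  1.2] w 0.402
shift [-513.4    1.8   -3. ] rows 12.3
rotvec [0.36 0.15 4.51]
shift after turning [-511.6   42.2   -4.4]
(array([ 476. , -248.9]), array([17.3, 16.6]), 11.18) [78.71955246 83.50396856 84.69582887]
```

Green 1 is home with its top at 84 mm. Going back for green 2.

Request:
servo_tool(series=[{"delta_pos": [-40,0,0],"rotation": [0,0,0],"claw": 0.5},{"delta_pos": [-40,0,0],"rotation": [0,0,0],"claw": 0.5},{"delta_pos": [-40,0,0],"rotation": [0,0,0],"claw": 0.5},{"delta_pos": [-40,0,0],"rotation": [0,0,0],"claw": 0.5},{"delta_pos": [-40,0,0],"rotation": [0,0,0],"claw": 0.5},{"delta_pos": [-40,0,0],"rotation": [0,0,0],"claw": 0.5},{"delta_pos": [-40,0,0],"rotation": [0,0,0],"claw": 0.5},{"delta_pos": [-40,0,0],"rotation": [0,0,0],"claw": 0.5},{"delta_pos": [-40,0,0],"rotation": [0,0,0],"claw": 0.5},{"delta_pos": [-40,0,0],"rotation": [0,0,0],"claw": 0.5},{"delta_pos": [-40,0,0],"rotation": [0,0,0],"claw": 0.5},{"delta_pos": [-30,0,0],"rotation": [0,0,0],"claw": 0.5}])

```text
clock: 25.8
ee_pos: [423.3, 232.2, 174.4]
ee_rot: [[0.084, -0.996, -0.013], [-0.996, -0.084, -0.001], [0.0, 0.013, -1.0]]
force: [1.1, 0.1, -0.7]
width: 0.501
```

```bash
python3 -c "
from held import *
to([424.3,262.8,120],-89)
"
```

```text
t 25.8 pos [423.3 232.2 174.4] head -85.16 tilt 0.76 q6 113.3 F [ 1.1  0.1 -0.7] w 0.501
shift [-30.4  -4.3  54.4] rows 1.5
rotvec [ 0.76 -0.04  3.84]
shift after turning [-30.6  -1.6  54.4]
```

Request:
servo_tool(series=[{"delta_pos": [-15,-2,10],"rotation": [0.7,0,2],"claw": 0.5},{"delta_pos": [-7,0,20],"rotation": [0,0,1.8],"claw": 0.5},{"delta_pos": [0,0,15],"rotation": [0,0,0],"claw": 0.5},{"delta_pos": [0,0,0],"rotation": [0,0,0],"claw": 0.5},{"delta_pos": [0,0,0],"rotation": [0,0,0],"claw": 0.5}])

```text
clock: 26.22
ee_pos: [419.6, 262.1, 123.5]
ee_rot: [[0.024, -1.0, -0.004], [-1.0, -0.024, -0.001], [0.001, 0.004, -1.0]]
force: [0.3, -0.7, 0.2]
width: 0.493
```

```bash
python3 -c "
from held import *
to([424.3,262.8,51],-89)
"
```

```text
t 26.22 pos [419.6 262.1 123.5] head -88.62 tilt 0.22 q6 120.3 F [ 0.3 -0.7  0.2] w 0.493
shift [-0.7 -5.  72.5] rows 1.7
rotvec [ 0.22 -0.05  0.38]
shift after turning [-0.6 -4.7 72.5]
```

Request:
servo_tool(series=[{"delta_pos": [-0.6,-4.8,20],"rotation": [0.2,0,0.4],"claw": 0.5},{"delta_pos": [0,0,20],"rotation": [0,0,0],"claw": 0.5},{"delta_pos": [0,0,15],"rotation": [0,0,0],"claw": 0.4},{"delta_pos": [0,0,0],"rotation": [0,0,0],"claw": 0.4},{"delta_pos": [0,0,0],"rotation": [0,0,0],"claw": 0.4}])

```text
clock: 26.63
ee_pos: [425.6, 261.2, 68.6]
ee_rot: [[0.015, -1.0, 0.001], [-1.0, -0.015, -0.001], [0.001, -0.001, -1.0]]
force: [-0.3, -0.1, 1.2]
width: 0.399
```

```bash
python3 -c "
from held import *
to([424.3,262.8,51],-89)
"
```

```text
t 26.63 pos [425.6 261.2  68.6] head -89.12 tilt 0.05 q6 120.6 F [-0.3 -0.1  1.2] w 0.399
shift [-1.6  1.3 17.6] rows 0.4
rotvec [-0.04 -0.03 -0.12]
shift after turning [-1.6  1.3 17.6]
```

Request:
servo_tool(series=[{"delta_pos": [-1.6,1.5,9],"rotation": [0,0,0],"claw": 0.4},{"delta_pos": [0,0.5,7],"rotation": [0,0,0],"claw": 0.4},{"delta_pos": [0,0,0],"rotation": [0,0,0],"claw": 0.3},{"delta_pos": [0,0,0],"rotation": [0,0,0],"claw": 0.3}])

```text
clock: 26.97
ee_pos: [425.2, 263.1, 54.2]
ee_rot: [[0.014, -1.0, 0.004], [-1.0, -0.014, 0.001], [-0.001, -0.004, -1.0]]
force: [0.0, 0.1, 0.1]
width: 0.301
```

```bash
python3 -c "
from held import *
to([424.3,262.8,51],-89)
"
```

```text
t 26.97 pos [425.2 263.1  54.2] head -89.19 tilt 0.24 q6 120.9 F [0.  0.1 0.1] w 0.301
shift [0.3 0.9 3.2] rows 0.1
rotvec [-0.23  0.08 -0.19]
shift after turning [0.3 0.9 3.2]
```

Request:
servo_tool(series=[{"delta_pos": [0.3,0.5,2],"rotation": [-0.2,0,0],"claw": 0},{"delta_pos": [0,0,0],"rotation": [0,0,0],"claw": 0},{"delta_pos": [0,0,0],"rotation": [0,0,0],"claw": 0},{"delta_pos": [0,0,0],"rotation": [0,0,0],"claw": 0},{"delta_pos": [0,0,0],"rotation": [0,0,0],"claw": 0}], force=25)

```text
clock: 27.38
ee_pos: [425.2, 263.2, 53.2]
ee_rot: [[0.014, -1.0, 0.002], [-1.0, -0.014, 0.002], [-0.002, -0.002, -1.0]]
force: [0.6, 0.1, -0.7]
width: 0.188
```

Request:
servo_tool(series=[{"delta_pos": [0,0,-10],"rotation": [0,0,0],"claw": 0},{"delta_pos": [0,0,-20],"rotation": [0,0,0],"claw": 0},{"delta_pos": [0,0,-25],"rotation": [0,0,0],"claw": 0},{"delta_pos": [0,0,-25],"rotation": [0,0,0],"claw": 0},{"delta_pos": [0,0,-25],"rotation": [0,0,0],"claw": 0},{"delta_pos": [0,0,-20],"rotation": [0,0,0],"claw": 0},{"delta_pos": [0,0,0],"rotation": [0,0,0],"claw": 0},{"delta_pos": [0,0,0],"rotation": [0,0,0],"claw": 0}])

```text
clock: 28.05
ee_pos: [424.2, 262.4, 188.0]
ee_rot: [[0.014, -1.0, 0.001], [-1.0, -0.014, 0.002], [-0.002, -0.001, -1.0]]
force: [0.1, -1.2, -1.3]
width: 0.185
```

```bash
python3 -c "
from held import *
to([526.7,-244.2,190],-84.5)
s,im,d=snap('wrist','w12')
held('w12',((35,80,30),(80,255,255)))
"
```

```text
t 28.05 pos [424.2 262.4 188. ] head -89.17 tilt 0.14 q6 120.7 F [ 0.1 -1.2 -1.3] w 0.185
shift [508.1 -95.2  -2.9] rows 12.4
rotvec [-0.09  0.11 -4.67]
shift after turning [514.1 -53.5  -2. ]
n 2039 tool z range [-27.6 -27.  -25.3   0.7   3.8]
top rect (array([-0.3,  0.7]), array([17.4, 18. ]), 0.31)
axis (tool xy) [-0.25  1.22] rms 0.34 851
```

Request:
servo_tool(series=[{"delta_pos": [30,-5,0],"rotation": [0,0,0],"claw": 0},{"delta_pos": [39,-7,0],"rotation": [0,0,0],"claw": 0},{"delta_pos": [39,-7,0],"rotation": [0,0,0],"claw": 0},{"delta_pos": [39,-7,0],"rotation": [0,0,0],"claw": 0},{"delta_pos": [39,-7,0],"rotation": [0,0,0],"claw": 0},{"delta_pos": [39,-7,0],"rotation": [0,0,0],"claw": 0},{"delta_pos": [39,-7,0],"rotation": [0,0,0],"claw": 0},{"delta_pos": [39,-7,0],"rotation": [0,0,0],"claw": 0},{"delta_pos": [39,-7,0],"rotation": [0,0,0],"claw": 0},{"delta_pos": [39,-7,0],"rotation": [0,0,0],"claw": 0},{"delta_pos": [39,-7,0],"rotation": [0,0,0],"claw": 0},{"delta_pos": [30,-7,0],"rotation": [0,0,0],"claw": 0}])

```text
clock: 29.1
ee_pos: [508.1, -200.1, 173.3]
ee_rot: [[0.025, -1.0, -0.016], [-1.0, -0.025, 0.006], [-0.006, 0.016, -1.0]]
force: [1.3, 1.1, -0.4]
width: 0.192
```

```bash
python3 -c "
from held import *
to([526.5,-244.4,170],-84.5)
"
```

```text
t 29.1 pos [ 508.1 -200.1  173.3] head -88.57 tilt 0.95 q6 67.0 F [ 1.3  1.1 -0.4] w 0.192
shift [ 44.8 -17.3   2.8] rows 1.2
rotvec [ 0.88  0.37 -4.07]
shift after turning [ 45.9 -14.    3.3]
```

Request:
servo_tool(series=[{"delta_pos": [16,-7,-2],"rotation": [0.9,0.3,-2],"claw": 0},{"delta_pos": [16,-5,0],"rotation": [0,0,-2],"claw": 0},{"delta_pos": [5,0,0],"rotation": [0,0,0],"claw": 0},{"delta_pos": [0,0,0],"rotation": [0,0,0],"claw": 0},{"delta_pos": [0,0,0],"rotation": [0,0,0],"claw": 0}])

```text
clock: 29.52
ee_pos: [519.1, -243.9, 167.9]
ee_rot: [[0.088, -0.996, -0.008], [-0.996, -0.088, 0.004], [-0.005, 0.008, -1.0]]
force: [-0.5, 2.2, -0.4]
width: 0.19
```

```bash
python3 -c "
from ports import *
to([526.5,-244.4,115],-84.5)
snap('wrist','w13'); ports('w13')
"
```

```text
t 29.52 pos [ 519.1 -243.9  167.9] head -84.96 tilt 0.52 q6 59.7 F [-0.5  2.2 -0.4] w 0.19
shift [ 1.4 -7.8 52.8] rows 1.3
rotvec [ 0.45  0.26 -0.46]
shift after turning [ 1.3 -7.3 52.9]
port 3 exp [ 524.5 -243.6] px 321.2 227.1 area 67 seen [ 525.7 -244.6]
port 4 exp [ 574.2 -238.8] px 320.8 165.2 area 96 seen [ 575.4 -239.9]
```

View pics/w13.png

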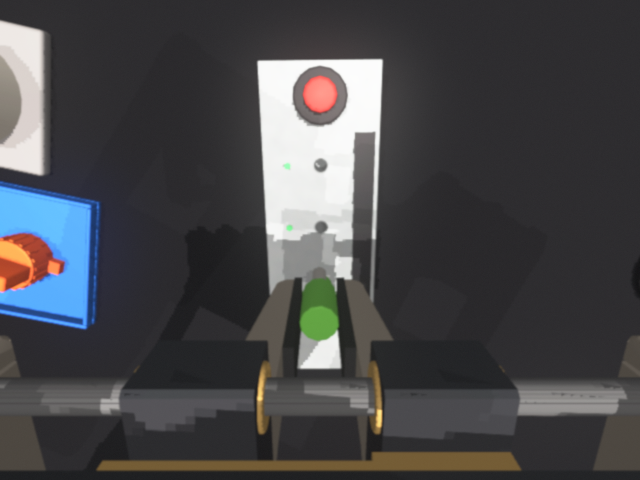

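Ports 3 and 4 are at (321,227) and (321,165), and the button is at (320,94). Port 3's position matches the earlier measurement. Descend.

Request:
servo_tool(series=[{"delta_pos": [0.8,-7.3,20],"rotation": [0.4,0.2,-0.4],"claw": 0},{"delta_pos": [0,0,20],"rotation": [0,0,0],"claw": 0},{"delta_pos": [0,0,10],"rotation": [0,0,0],"claw": 0},{"delta_pos": [0,0,0],"rotation": [0,0,0],"claw": 0},{"delta_pos": [0,0,0],"rotation": [0,0,0],"claw": 0}])

```text
clock: 29.98
ee_pos: [525.5, -238.0, 116.6]
ee_rot: [[0.097, -0.995, -0.002], [-0.995, -0.097, 0.002], [-0.002, 0.002, -1.0]]
force: [0.0, -1.2, -0.2]
width: 0.19
```

```bash
python3 -c "
from held import *
to([526.5,-244.5,98],-84.5)
"
```

```text
t 29.98 pos [ 525.5 -238.   116.6] head -84.42 tilt 0.17 q6 59.8 F [ 0.  -1.2 -0.2] w 0.19
shift [ 6.6 -0.4 18.6] rows 0.5
rotvec [0.09 0.14 0.08]
shift after turning [ 6.6 -0.4 18.6]
```

Request:
servo_tool(series=[{"delta_pos": [6.6,-0.2,9],"rotation": [0,0.1,0],"claw": 0},{"delta_pos": [0,0,5],"rotation": [0,0,0],"claw": 0},{"delta_pos": [0,0,0],"rotation": [0,0,0],"claw": 0},{"delta_pos": [0,0,0],"rotation": [0,0,0],"claw": 0}])

```text
clock: 30.32
ee_pos: [527.4, -244.6, 103.6]
ee_rot: [[0.098, -0.995, 0.001], [-0.995, -0.098, -0.001], [0.001, -0.0, -1.0]]
force: [0.6, 0.0, -0.6]
width: 0.188
```

```bash
python3 -c "
from held import *
to([526.5,-244.5,92],-84.5)
"
```

```text
t 30.32 pos [ 527.4 -244.6  103.6] head -84.37 tilt 0.05 q6 59.4 F [ 0.6  0.  -0.6] w 0.188
shift [-0.2  0.9 11.6] rows 0.3
rotvec [-0.03 -0.04  0.13]
shift after turning [-0.2  0.9 11.6]
```

Request:
servo_tool(series=[{"delta_pos": [-0.2,0.9,5],"rotation": [0,0,0],"claw": 0},{"delta_pos": [0,0,4],"rotation": [0,0,0],"claw": 0},{"delta_pos": [0,0.2,3],"rotation": [0,0,0],"claw": 0},{"delta_pos": [0,0.2,2],"rotation": [0,0,0],"claw": 0}])

```text
clock: 30.65
ee_pos: [526.8, -245.3, 89.8]
ee_rot: [[0.097, -0.995, 0.003], [-0.995, -0.097, -0.002], [0.002, -0.003, -1.0]]
force: [-0.2, -0.7, 0.1]
width: 0.186
```

```bash
python3 -c "
from held import *
to([526.3,-244.5,85],-84.5)
"
```

```text
t 30.65 pos [ 526.8 -245.3   89.8] head -84.41 tilt 0.19 q6 59.3 F [-0.2 -0.7  0.1] w 0.186
shift [-0.8  0.4  4.7] rows 0.1
rotvec [-0.15 -0.11  0.09]
shift after turning [-0.8  0.4  4.8]
```

Request:
servo_tool(series=[{"delta_pos": [-0.8,0.4,3],"rotation": [-0.1,-0.1,0],"claw": 0},{"delta_pos": [0,0,3],"rotation": [0,0,0],"claw": 0},{"delta_pos": [0,0,3],"rotation": [0,0,0],"claw": 0},{"delta_pos": [0,0,2],"rotation": [0,0,0],"claw": 0}])

```text
clock: 30.98
ee_pos: [526.1, -244.4, 77.4]
ee_rot: [[0.097, -0.995, 0.0], [-0.995, -0.097, 0.0], [-0.0, -0.0, -1.0]]
force: [-0.0, -0.8, -0.5]
width: 0.187
```

Request:
servo_tool(series=[{"delta_pos": [0,0,4],"rotation": [0,0,0],"claw": 0},{"delta_pos": [0,0,4],"rotation": [0,0,0],"claw": 0},{"delta_pos": [0,0,4],"rotation": [0,0,0],"claw": 0},{"delta_pos": [0,0,3],"rotation": [0,0,0],"claw": 0},{"delta_pos": [0,0,1.5],"rotation": [0,0,0],"claw": 0},{"delta_pos": [0,0,1],"rotation": [0,0,0],"claw": 0}])

```text
clock: 31.48
ee_pos: [525.9, -244.3, 57.5]
ee_rot: [[0.097, -0.995, -0.0], [-0.995, -0.097, 0.001], [-0.001, 0.0, -1.0]]
force: [-0.3, 0.3, 8.7]
width: 0.187
```

Seated (57.5 mm, 9 N). Release, lift and check everything.

Request:
servo_tool(series=[{"delta_pos": [0,0,0],"rotation": [0,0,0],"claw": 0.3},{"delta_pos": [0,0,0],"rotation": [0,0,0],"claw": 0.4},{"delta_pos": [0,0,0],"rotation": [0,0,0],"claw": 0.4},{"delta_pos": [0,0,-20],"rotation": [0,0,0],"claw": 0.4},{"delta_pos": [0,0,-30],"rotation": [0,0,0],"claw": 0.4},{"delta_pos": [0,0,-40],"rotation": [0,0,0],"claw": 0.4},{"delta_pos": [0,0,-35],"rotation": [0,0,0],"claw": 0.4},{"delta_pos": [0,0,0],"rotation": [0,0,0],"claw": 0.4}])

```text
clock: 32.15
ee_pos: [524.3, -243.6, 185.4]
ee_rot: [[0.097, -0.995, -0.005], [-0.995, -0.097, 0.003], [-0.003, 0.005, -1.0]]
force: [0.7, -0.6, 1.2]
width: 0.399
```

```bash
python3 -c "
from held import *
to([624.5,-234.6,150],-84.5)
snap('wrist','w14');snap('scene','s14');snap('top','t14')
for f,n in [('w14','wrist'),('s14','scene'),('t14','top')]:
 for nm,hs,box,zr in [('green',((35,100,50),(80,255,255)),(400,600,-330,-170),(76,95)),('red',((0,150,80),(4,255,255)),(560,700,-300,-170),(60,90)),('cap',((3,150,120),(16,255,255)),(350,550,-50,120),(54,75)),('tray',((95,120,60),(125,255,255)),(300,600,-150,200),(10,22)),('purple',((120,80,30),(155,255,255)),(560,650,20,100),(125,140))]:
  W,m,P=seg(f,n,hs,box,zr)
  k,l,stt,_=cv2.connectedComponentsWithStats(m.astype(np.uint8))
  for i in range(1,k):
   if stt[i,4]>20:
    q=W[l==i]; print(n,nm,stt[i,4],rect(q),np.percentile(q[:,2],[5,50,95]).round(1))
"
```

```text
t 32.15 pos [ 524.3 -243.6  185.4] head -84.41 tilt 0.35 q6 59.3 F [ 0.7 -0.6  1.2] w 0.399
shift [   0.9 -100.7   34.9] rows 2.6
rotvec [0.29 0.2  0.09]
shift after turning [   0.6 -100.6   35.4]
wrist green 402 (array([ 525.8, -244.4]), array([16.7, 16.5]), 5.51) [79.  83.5 84.7]
wrist green 376 (array([ 476.4, -248.9]), array([17.1, 16.5]), 4.63) [78.6 83.4 84.7]
wrist red 167 (array([ 624.9, -234.6]), array([22.3, 22.4]), 19.33) [69.1 70.8 72.1]
wrist cap 216 (array([462.1,  22.6]), array([25.4, 11.2]), 44.03) [54.4 58.  60.4]
wrist tray 1847 (array([461.2,  22.4]), array([101. , 131.1]), 82.54) [10.5 14.7 16.3]
scene green 95 (array([ 476.8, -247.4]), array([16.3, 16.6]), 85.35) [77.4 83.3 85.3]
scene green 104 (array([ 525. , -243.4]), array([19.6, 16.3]), 12.14) [77.8 83.1 85.3]
scene red 212 (array([ 621.6, -234.6]), array([30.3, 23.8]), 21.7) [62.1 71.4 73.3]
scene cap 61 (array([466.7,  34.9]), array([39.3,  4.8]), 75.31) [54.4 58.2 60.8]
scene tray 555 (array([463.8,  38.1]), array([130.3, 132.1]), 82.93) [10.9 14.8 17.1]
scene purple 95 (array([608.2,  59.9]), array([15.8, 17.6]), 45.28) [126.5 129.9 131.6]
top green 54 (array([ 474.6, -247.6]), array([15.6, 15.1]), 20.76) [79.1 83.8 87.7]
top red 89 (array([ 624.4, -234.6]), array([24.4, 24.3]), 89.03) [65.6 71.5 74.9]
top tray 409 (array([461. ,  38.1]), array([130. , 130.2]), 82.76) [11.8 15.8 19.4]
top purple 48 (array([605.2,  60.5]), array([12.6, 16.6]), 89.37) [127.6 130.9 133.6]
```

View pics/s14.png

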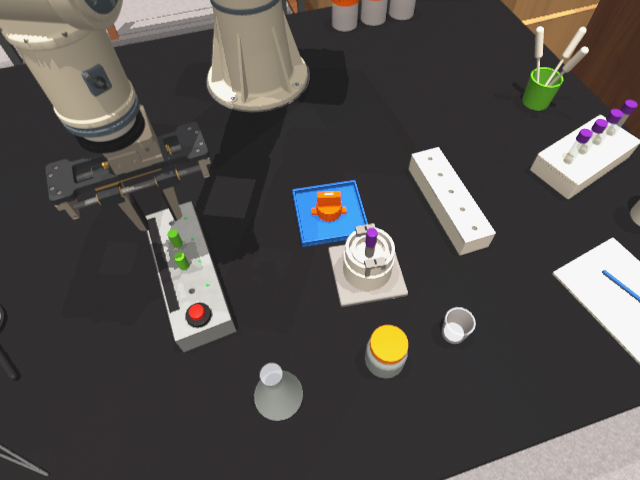

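View pics/w14.png

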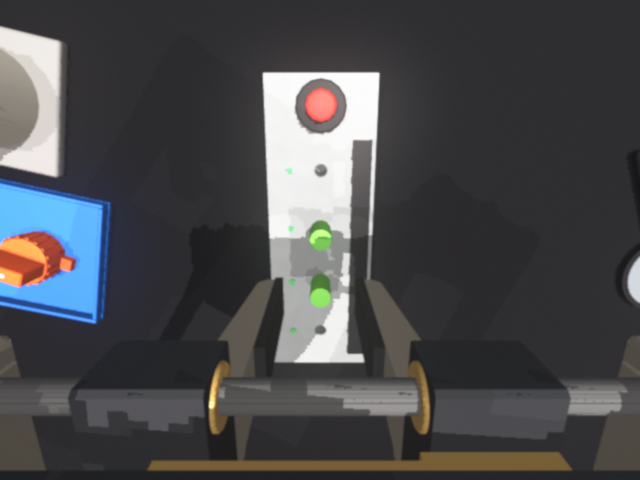

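All probes are seated (green tops 84 mm, purple 130 mm), the cap is in the tray, and the rack is empty. Now the button.

Request:
servo_tool(series=[{"delta_pos": [0.3,-30,0],"rotation": [0.3,0.2,0],"claw": 0},{"delta_pos": [0.3,-35,5],"rotation": [0,0,0],"claw": 0},{"delta_pos": [0,-30,15],"rotation": [0,0,0],"claw": 0},{"delta_pos": [0,-3,20],"rotation": [0,0,0],"claw": 0},{"delta_pos": [0,0,20],"rotation": [0,0,0],"claw": 0},{"delta_pos": [0,0,10],"rotation": [0,0,0],"claw": 0},{"delta_pos": [0,0,0],"rotation": [0,0,0],"claw": 0},{"delta_pos": [0,0,0],"rotation": [0,0,0],"claw": 0}])

```text
clock: 32.97
ee_pos: [613.9, -229.3, 91.0]
ee_rot: [[0.096, -0.995, -0.025], [-0.995, -0.097, 0.01], [-0.012, 0.024, -1.0]]
force: [1.1, 0.6, 0.3]
width: 0.005
```

```bash
python3 -c "
from held import *
to([624.5,-234.6,75],-84.5)"
```

```text
t 32.97 pos [ 613.9 -229.3   91. ] head -84.47 tilt 1.54 q6 63.8 F [1.1 0.6 0.3] w 0.005
shift [  6.5 -10.4  15.7] rows 0.5
rotvec [1.37 0.71 0.04]
shift after turning [  6.3 -10.   16. ]
```

Request:
servo_tool(series=[{"delta_pos": [6.3,-10,5],"rotation": [1.3,0.7,0],"claw": 0},{"delta_pos": [0,0,5],"rotation": [0,0,0],"claw": 0},{"delta_pos": [0,0,0],"rotation": [0,0,0],"claw": 0},{"delta_pos": [0,0,0],"rotation": [0,0,0],"claw": 0}])

```text
clock: 33.3
ee_pos: [622.7, -234.8, 81.3]
ee_rot: [[0.096, -0.995, -0.003], [-0.995, -0.096, 0.001], [-0.001, 0.003, -1.0]]
force: [-0.5, -0.1, 0.1]
width: 0.005
```

```bash
python3 -c "
from held import *
to([624.5,-234.6,70],-84.5)"
```

```text
t 33.3 pos [ 622.7 -234.8   81.3] head -84.52 tilt 0.17 q6 63.8 F [-0.5 -0.1  0.1] w 0.005
shift [-0.  -1.9 11.3] rows 0.3
rotvec [ 0.16  0.05 -0.02]
shift after turning [-0.  -1.8 11.3]
```

Request:
servo_tool(series=[{"delta_pos": [0,-1.5,5],"rotation": [0,0,0],"claw": 0},{"delta_pos": [0,0,4],"rotation": [0,0,0],"claw": 0},{"delta_pos": [0,0,3],"rotation": [0,0,0],"claw": 0},{"delta_pos": [0,0,2],"rotation": [0,0,0],"claw": 0}])

```text
clock: 33.63
ee_pos: [624.7, -235.1, 69.1]
ee_rot: [[0.095, -0.995, -0.001], [-0.995, -0.095, -0.0], [0.0, 0.001, -1.0]]
force: [-0.8, -0.2, 2.9]
width: 0.005
```

Request:
servo_tool(series=[{"delta_pos": [0,0,2],"rotation": [0,0,0],"claw": 0},{"delta_pos": [0,0,2],"rotation": [0,0,0],"claw": 0},{"delta_pos": [0,0,2],"rotation": [0,0,0],"claw": 0}])

```text
clock: 33.88
ee_pos: [624.9, -235.2, 66.0]
ee_rot: [[0.095, -0.995, -0.0], [-0.995, -0.095, -0.0], [0.0, 0.001, -1.0]]
force: [-10.2, 3.5, 30.1]
width: 0.006
```

Bottomed out at 30 N. Hold briefly, then retreat.

Request:
servo_tool(series=[{"delta_pos": [0,0,0.2],"rotation": [0,0,0],"claw": 0},{"delta_pos": [0,0,-10],"rotation": [0,0,0],"claw": 0},{"delta_pos": [0,0,-30],"rotation": [0,0,0],"claw": 0},{"delta_pos": [0,0,-40],"rotation": [0,0,0],"claw": 0},{"delta_pos": [0,0,-40],"rotation": [0,0,0],"claw": 0},{"delta_pos": [0,0,-20],"rotation": [0,0,0],"claw": 0},{"delta_pos": [0,0,0],"rotation": [0,0,0],"claw": 0},{"delta_pos": [0,0,0],"rotation": [0,0,0],"claw": 0}])

```text
clock: 34.55
ee_pos: [624.2, -234.6, 213.8]
ee_rot: [[0.095, -0.995, -0.002], [-0.995, -0.095, 0.0], [-0.001, 0.002, -1.0]]
force: [0.1, -0.7, -0.3]
width: 0.004
```

```bash
python3 -c "
from held import *
to([624.5,-234.6,150],-84.5)
snap('wrist','w15');snap('scene','s15');snap('top','t15')
for f,n in [('w15','wrist'),('s15','scene'),('t15','top')]:
 for nm,hs,box,zr in [('green',((35,100,50),(80,255,255)),(400,600,-330,-170),(76,95)),('red',((0,150,80),(4,255,255)),(560,700,-300,-170),(60,90)),('cap',((0,150,120),(16,255,255)),(350,550,-50,120),(54,75)),('tray',((95,120,60),(125,255,255)),(300,600,-150,200),(10,22)),('purple',((120,80,30),(155,255,255)),(560,650,20,100),(125,140))]:
  W,m,P=seg(f,n,hs,box,zr)
  k,l,stt,_=cv2.connectedComponentsWithStats(m.astype(np.uint8))
  for i in range(1,k):
   if stt[i,4]>20:
    q=W[l==i]; print(n,nm,stt[i,4],rect(q),np.percentile(q[:,2],[5,50,95]).round(1))
"
```

```text
t 34.55 pos [ 624.2 -234.6  213.8] head -84.53 tilt 0.12 q6 63.8 F [ 0.1 -0.7 -0.3] w 0.004
shift [ 0.1 -0.5 63.8] rows 1.5
rotvec [ 0.12  0.04 -0.03]
shift after turning [ 0.  -0.3 63.8]
wrist red 227 (array([ 625.3, -235.5]), array([25.1, 22.9]), 61.49) [61.9 70.9 72.4]
wrist cap 265 (array([464.7,  33.8]), array([42.9, 11.8]), 64.81) [54.5 57.8 60.4]
wrist tray 1997 (array([463.6,  37.4]), array([131.8, 131.4]), 82.94) [10.6 14.4 16.2]
scene green 27 (array([ 480.6, -244.4]), array([ 6.5, 16.3]), 35.76) [76.3 79.8 84. ]
scene green 75 (array([ 525. , -240.8]), array([17.2, 11.7]), 7.54) [76.7 83.4 85.3]
scene red 209 (array([ 621.8, -234.3]), array([24.9, 29.1]), 82.19) [61.5 71.1 73.3]
scene cap 80 (array([467.2,  36.7]), array([12.8, 41.5]), 0.73) [54.5 59.3 62.4]
scene tray 552 (array([464. ,  38.1]), array([130.2, 133. ]), 82.63) [10.7 14.8 17.3]
scene purple 95 (array([608.1,  60.7]), array([15.7, 17.5]), 70.38) [127.  129.8 131.6]
top red 61 (array([ 619.4, -235.5]), array([13.5, 25.1]), 4.5) [67.  71.4 75.2]
top tray 406 (array([461. ,  38.1]), array([129.9, 129.9]), 82.85) [11.9 15.7 19. ]
top purple 47 (array([605. ,  60.5]), array([12.8, 16.8]), 88.64) [126.8 130.2 133.3]
```

View pics/s15.png

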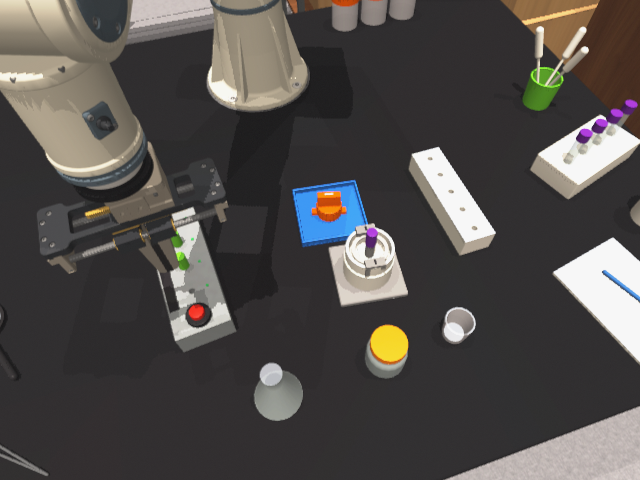

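View pics/t15.png

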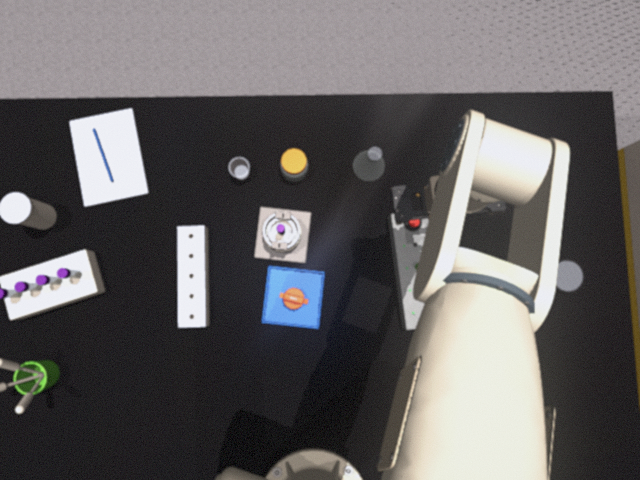

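The button is back up at 71 mm, the cap is in the tray at (294,299), and the flask, cup and lidded jar haven't moved. Handing in.

```bash
python3 -c "
from h import *
print(workorder.job_done())"
```

```text
the job is handed in; nothing more can be done
None
```

I finished the whole sequence in about 35 s and handed the job in; no verdict came back.

- **Cap:** I pushed it down about 10 mm, turned it 82° anticlockwise and lifted it free. It stands upright near the centre of the blue tray, with its bar top at 61 mm as expected. It met the tray floor harder than planned, at 62 N on the wrist, but nothing looked displaced.
- **Purple probe:** it is home in the jar, with its top at 130 mm (expected 130.5).
- **Green probes:** only two were there. They are home in ports 2 and 3, each with its top at about 84 mm, and the rack is now empty.
- **Start button:** I pressed it to its stop at about 30 N. I did not read the joint itself; the fingertips were 5 mm below the button's rest height. It sprang back to 71 mm.
- **Last check:** nothing I measured failed. The flask, cup and orange-lidded jar looked unmoved by eye, and the arm was clear of everything. The overhead camera read about 2 to 3 mm lower in x than the other two, so I used the wrist camera's values. After the press, the arm partly hid the green probes, so their full check dates from just before it.

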